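# Unload the ring press and shut it again

### The job

The glue in the wound veneer rings has set. Swing the folded handle of the handwheel fully up, crank the comb-shaped keeper fully back, then slide every ring up off its post and lay them all flat, none on top of another, in the blue tray. Finally crank the keeper fully home over the empty posts and fold the handle down flat again; leave the other things on the bench alone.

Things in the scene. Friction and masses are not known exactly. Their poses are not given: they have to be found in the camera images.
- press: fixed ring press, a plywood board 18 mm thick whose top is at z = 18 mm. Origin on the table under the middle of the row of posts; the four aluminium posts (diameter 36, tapering at the top, rising 36 mm from the board to z = 54 mm) stand along its y axis at y = -93, -31, 31, 93 mm, x = 0. Board spans x -50..165, y -145..270 mm. Its +x axis is the way the keeper withdraws. A green gearbox with the grey handwheel stands at x = 0, y = 205 mm
- keeper (a joint): travel in m of the comb-shaped keeper (five yellow teeth, dark steel spine) along the press's +x axis: 0 = home, teeth lie between the posts, over the rims of the rings (3 mm above them), so that no ring can be lifted; 0.110 = fully withdrawn. Teeth span z 45..51 mm, spine up to z 59 mm. At home the teeth reach from x = -31 to 35 mm and the spine to x = 56 mm in the press frame. Driven only by the handwheel: 8.75 mm per radian, about two turns in all
- wheel (a joint): turn of the handwheel in rad about the vertical, growing anticlockwise seen from above: 0 = keeper home, 12.57 (two full turns) = keeper fully withdrawn; end stops at -0.1 and 12.6. Stiff enough (0.06 N m) to stay where left
- handle (a joint): fold-out handle of the handwheel: 0 = folded flat across the wheel, pointing from its pivot over the wheel's centre; 1.571 = swung fully up, standing upright on the wheel (stop). Stays where it is left (friction 0.08 N m)
- wheel_centre (a point): centre of the handwheel's upper face (disc, diameter 110, 10 mm thick, upper face at z = 66 mm), on its vertical axis
- handle_pivot (a point): pivot of the fold-out handle, 45 mm from the wheel's axis and 12 mm above the wheel's upper face; it goes round with the wheel. The fold axis is level and tangential to the wheel
- handle_grip (a point): point on the axis of the handle's red sleeve, 48 mm from the pivot. The sleeve, diameter 16 mm, spans 12 to 62 mm from the pivot and spins freely about its own axis; folded, it lies level with 4 mm of air between it and the wheel. Upright, its end is at z = 140 mm
- tray: loose shallow blue drying tray, outside 240 (x) x 180 (y) x 18 mm, walls and floor 5 mm; origin at the centre of its underside, z up
- ring0: ring wound from pale veneer, outer diameter 58, bore 44, height 24 mm, about 30 g; starts on one of the posts, standing on the board, or is absent (None). Origin at the centre of one flat face (the underside at the start), z along its axis
- ring1: ring wound from dark brown veneer, outer diameter 58, bore 44, height 24 mm, about 30 g; starts on one of the posts, standing on the board, or is absent (None). Origin at the centre of one flat face (the underside at the start), z along its axis
- ring2: ring wound from reddish veneer, outer diameter 58, bore 44, height 24 mm, about 30 g; starts on one of the posts, standing on the board, or is absent (None). Origin at the centre of one flat face (the underside at the start), z along its axis
- ring3: ring wound from pale veneer, outer diameter 58, bore 44, height 24 mm, about 30 g; starts on one of the posts, standing on the board, or is absent (None). Origin at the centre of one flat face (the underside at the start), z along its axis
- pine_block: pine block 90 x 70 x 27 mm; a bystander, to be left alone
- glue: white glue pot with an orange cap, diameter 66, 65 mm tall; a bystander, to be left alone
- cork_block: cork sanding block 70 x 45 x 30 mm; a bystander, to be left alone
- tub: white plastic tub, diameter 100, 60 mm tall; a bystander, to be left alone
- pencil: yellow carpenter's pencil 190 mm long, 8 mm thick; a bystander, to be left alone
- square: try square, dark wooden stock and 170 mm steel blade, lying flat; a bystander, to be left alone

How it is judged:
By the outcome, as a careful person would: the job done as asked, in the order asked, and still so for the second after the job is handed in, with the robot touching nothing.
Of ring0, ring1, ring2, ring3 only 2 to 4 are there at a start; the rules pass over those that are not, and their reading is None.
At some moment in a run one of tray may be knocked a few centimetres aside while the robot is not near it.
Once in a run the grip may slacken for a moment while it holds something.
It also fails if it takes over 210 s, if anything falls off the work surface, if the arm or the gripper's body presses on something with over 40 N, if the wrist force passes 120 N, or if a joint passes its speed limit or range.

### The arm

A 6-joint arm with a two-finger parallel gripper is mounted at the origin on the work surface. World frame = base frame: x ahead of the robot, y to its left, z up, the work surface at z = 0. Lengths are in m, angles in degrees, forces in N, time in s.
With the tool pointing down it reaches from about 0.3 to 0.75 m from the base axis. Payload 8.5 kg.
Tool frame: the origin (TCP) lies at the very end of the fingers, on their centre line; the grasp point (between the pads) lies 19 mm behind it; y points along the fingers, z is the direction in which the jaws open and shut, and the axes are right-handed (so a half turn about y gives the same grasp; the last joint's range is limited). The gripper opens to 85 mm and grips with 20 to 120 N. Pads are 22 mm wide; open, the fingers measure 114 mm over their backs; the gripper's body (76 mm by 85 mm) begins 54 mm behind the grasp point. The pads swing forward as they close: fully open they stand 13 mm farther back than shut.
Start: joints at [-86.648, 21.807, 74.336, -0, 83.858, -12.336], TCP at [0.149, -0.529, 0.231] pointing down, gripper open.
Joint ranges: [-178.18, 178.18], [-50.72, 133.34], [12.68, 142.11], [-81.47, 261.47], [9.98, 163.14], [-165.26, 165.26]. Speed limits (degrees/s): [136.94, 136.94, 180, 180, 180, 180].

### API

Orientations are given as a 3x3 rotation matrix whose columns are the frame's x, y, z axes.
In Python, from rig import env gives the robot as it stands. The module is installed in compiled form; this text tells all that it offers.
- The arm moves only by the tool servo_tool, never from a script. Its argument "rows" is one flat list of numbers, 7 for each row, row after row: the opening, from 0 (shut) to 1 (fully open), then the shift along the world's x, y, z in m, then the turn, a rotation vector about the world's x, y, z in degrees. A call has 1 to 10 rows; each row shifts and turns the commanded pose from where the row before left it; what a row does not reach is not made up. A row lasts 1/12 s, in which the tool goes at most 41.7 mm and 7.16 degrees, less where a joint would pass 70% of its speed; a pose out of reach is approached as far as the arm can. A call with a gripper value outside its range is refused whole. The fingers move at their own pace and stop on an object; "force" is the grip in N (left out, the last holds). Time passes only in rows, so rows that do not move let the fingers close. It gives the time, the measured TCP pose, the force and the opening at its end, in the units of the state.
- env.observe(): the state, without advancing time (a new reading comes with each control period).
- env.get_image(name): name is "scene" or "side" or "wrist"; returns the picture (480x640x3 uint8, red, green, blue); there is no depth.
- env.camera_model(name): a dict with "camera_matrix" (3x3 intrinsics, pixels), "k1" (the pictures are not rectified: a ray, as slopes to the right and down, at radius r is drawn at 1 + k1 r^2 times it, then the intrinsics apply), "R" (3x3) and "t" (3): a world point X has camera coordinates R X + t; the wrist camera has in their place "mount" (4x4, takes a point from camera to tool coordinates, whose origin is the TCP and whose axes are the tool frame's). Camera axes: x right, y down, z forward; pixel columns grow to the right and rows downward; lengths in m; the calibration is good to about 2 mm. A picture is of the moment at which its call begins: read the wrist's pose just before it. camera_model takes no time and is no camera call.
- env.close_job(): hands the job in, once; it reports no verdict.
The state is a dict: "time_s": time; "q": joint angles; "qvel": joint speeds; "joint_efforts": joint torques, N m; "position": TCP position; "tool_rot": TCP orientation; "ft_force": force on the tool from outside, world axes, zero at the start; "wrist_torque": the same for the moment, N m; "grip_width": finger opening in m.
Only numpy, scipy, OpenCV 4.12 (cv2) and the standard library are available. Lean on these libraries where they do the work, as an engineer would, in place of code of your own. Each camera call takes 0.05 s, during which the arm holds its last target.

## Working session

There is one attempt and no reset: what is moved stays moved. The work goes in short steps, Python scripts to look and compute and a tool call to move; the robot and the scene stay as the last step left them, time stands still between calls to the robot, and variables do not carry over. Pictures are saved under pics/ and viewed, and the job is handed in when it is done.

Besides the shell and the picture viewer there is one more tool, called by a JSON object that holds its "fn" and its "kwargs". servo_tool: Moves the arm, as the interface text tells. Its arguments: {"type":"object","properties":{"rows":{"type":"array","items":{"type":"number"}},"force":{"type":"number"}},"required":["rows"]}

```bash
mkdir -p pics; python3 - <<'E'
from rig import env
import cv2
o=env.observe();print(o)
for n in ["scene","side","wrist"]:
    m=env.camera_model(n);print(n,{k:(v.tolist() if hasattr(v,'tolist') else v) for k,v in m.items()})
    cv2.imwrite(f"pics/{n}0.png",cv2.cvtColor(env.get_image(n),cv2.COLOR_RGB2BGR))
E
```

```text
{'time_s': 0.0, 'q': array([-8.66482041e+01,  2.18426954e+01,  7.43849667e+01,  1.99881317e-03,
        8.38582456e+01, -1.23356278e+01]), 'qvel': array([ 0.03196606,  0.11375959,  0.06431449, -0.00895538,  0.06744672,
       -0.0433899 ]), 'joint_efforts': array([-5.80136675e-04, -4.48464096e+01, -2.31280625e+01, -1.85602635e-04,
        4.73877313e-03,  1.04755338e-05]), 'position': array([ 0.14870464, -0.52921464,  0.23069454]), 'tool_rot': array([[-9.62752145e-01, -5.30368070e-05,  2.70385474e-01],
       [-2.70385247e-01,  1.49883600e-03, -9.62751043e-01],
       [-3.54202240e-04, -9.99998875e-01, -1.45734794e-03]]), 'ft_force': array([-0.65513725,  0.46032914,  0.16944904]), 'wrist_torque': array([ 0.01253382,  0.01109806, -0.02372017]), 'grip_width': 0.08526491662447712}
scene {'camera_matrix': [[524.9407000226885, 0.0, 321.2276011994294], [0.0, 524.9407000226885, 240.3135269589888], [0.0, 0.0, 1.0]], 'k1': -0.1310938933243439, 'R': [[0.46252095579755, 0.8866040481331323, 0.0027617534399990706], [0.6170143667136395, -0.31964219547220746, -0.719112048392094], [-0.63668488023282
[... 314 characters left out ...]
08558789444, -0.003417437305230388], [-0.15389782611361374, 0.7124411436239722, -0.6846481402802981], [0.14914118503885668, -0.668215281022674, -0.7288657250365077]], 't': [0.5130197397788915, 0.1664353220813821, 1.4015051731904273]}
wrist {'camera_matrix': [[362.5673331445309, 0.0, 321.42738549244064], [0.0, 362.5673331445309, 239.74534653155862], [0.0, 0.0, 1.0]], 'k1': -0.04769444277271253, 'mount': [[0.0014974767023840303, 0.9483168758662744, 0.3173213836329892, -0.08090822579534813], [-0.00040068761802335075, -0.31732114493623764, 0.9483180534112952, -0.14228589517826212], [0.9999987985057573, -0.0015472309407895655, -9.520219159374933e-05, 0.0002794268655909038], [0.0, 0.0, 0.0, 1.0]]}
```

View pics/scene0.png

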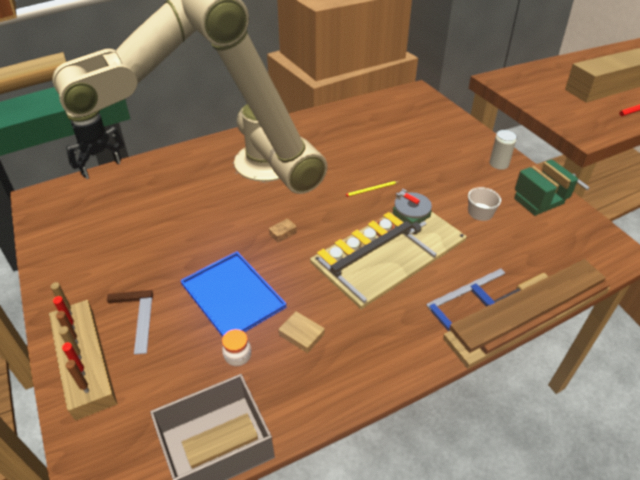

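View pics/side0.png

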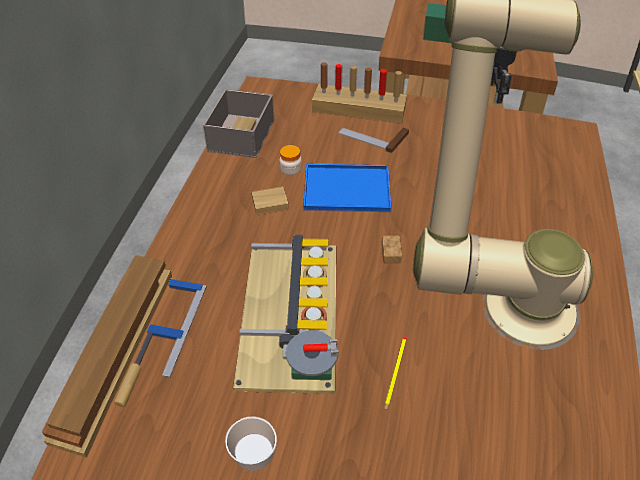

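View pics/wrist0.png

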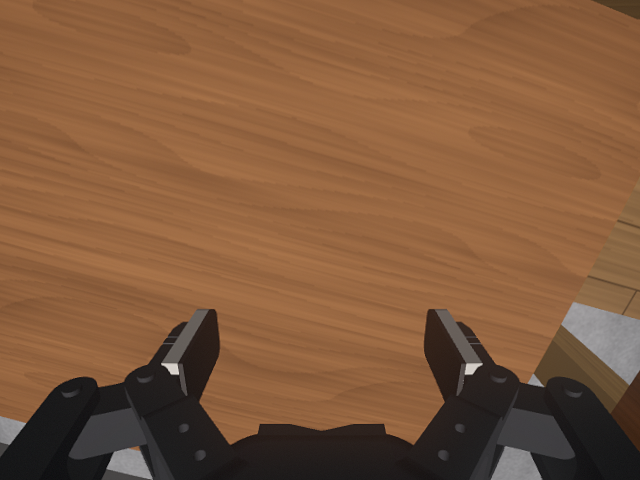

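The scene shows the press at (390,245), the blue tray at (232,293), glue at (235,347), pine at (300,330) and cork at (283,229). The side view shows the wheel at (311,353) with the red handle folded on it. Next I'll zoom in.

```bash
cat > h.py <<'E'
import numpy as np, cv2
from rig import env
from scipy.optimize import least_squares
def cam(n,obs=None):
    m=env.camera_model(n);K=np.array(m["camera_matrix"]);k=m["k1"]
    if n=="wrist":
        M=np.array(m["mount"]);T=np.eye(4);T[:3,:3]=obs["tool_rot"];T[:3,3]=obs["position"]
        W=np.linalg.inv(T@M);return K,k,W[:3,:3],W[:3,3]
    return K,k,np.array(m["R"]),np.array(m["t"])
def proj(c,X):
    K,k,R,t=c;X=np.atleast_2d(X);P=X@R.T+t;s=P[:,:2]/P[:,2:]
    s=s*(1+k*(s**2).sum(1,keepdims=True));return s*[K[0,0],K[1,1]]+[K[0,2],K[1,2]]
def ray(c,uv):
    K,k,R,t=c;d=cv2.undistortPoints(np.array([[uv]],float),K,np.array([k,0,0,0,0.]))[0,0]
    return -R.T@t, R.T@np.array([d[0],d[1],1])
def onz(c,uv,z):
    o,d=ray(c,uv);return o+d*(z-o[2])/d[2]
def snap(n,name,crop=None,scale=1):
    o=env.observe();im=cv2.cvtColor(env.get_image(n),cv2.COLOR_RGB2BGR)
    cv2.imwrite(f"pics/{name}_raw.png",im)
    save(im,name,crop,scale);return o,im
def save(im,name,crop=None,scale=1):
    if crop: x0,y0,x1,y1=crop;im=im[y0:y1,x0:x1]
    im=cv2.resize(im,None,fx=scale,fy=scale,interpolation=cv2.INTER_CUBIC);cv2.imwrite(f"pics/{name}.png",im)
def rz(a):
    c,s=np.cos(a),np.sin(a);return np.array([[c,-s,0],[s,c,0],[0,0,1]])
E
python3 - <<'E'
from h import *
a=cv2.imread("pics/scene0.png");b=cv2.imread("pics/side0.png")
save(a,"s1",(305,175,475,305),4.5);save(b,"d1",(225,225,355,400),3.4);save(a,"s2",(170,240,330,360),5);save(b,"d2",(240,140,400,260),5)
E
```

```text
(no output)
```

View pics/s1.png

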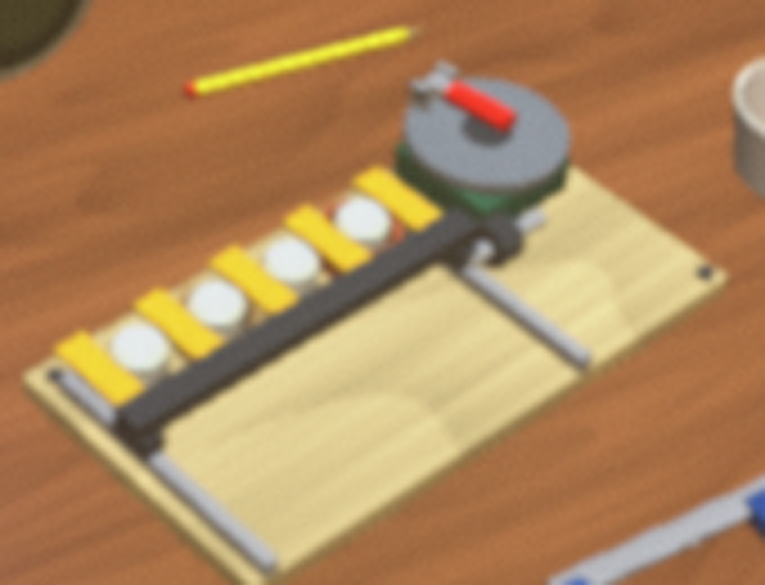

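View pics/d1.png

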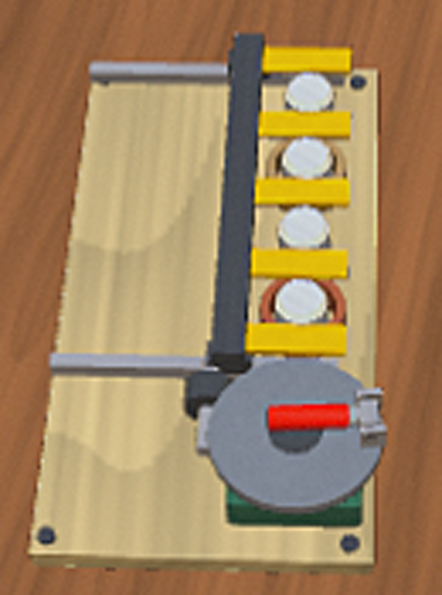

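View pics/s2.png

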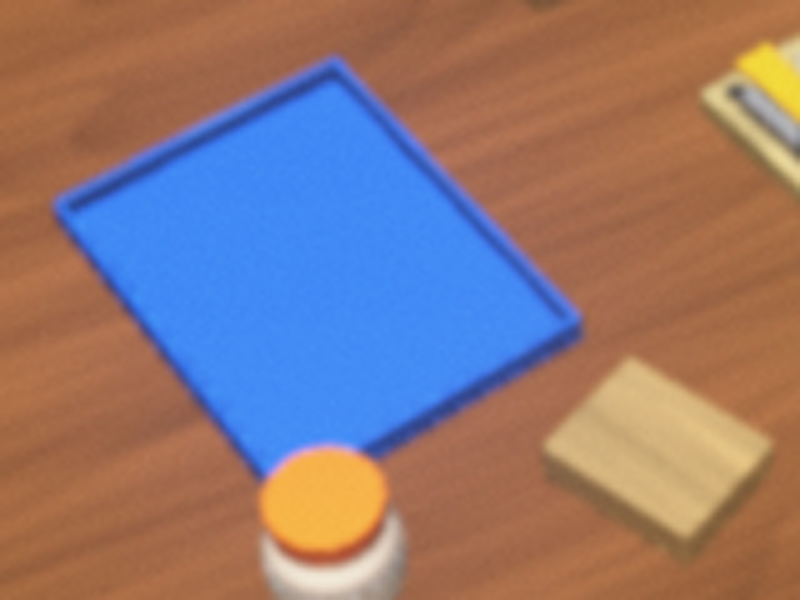

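View pics/d2.png

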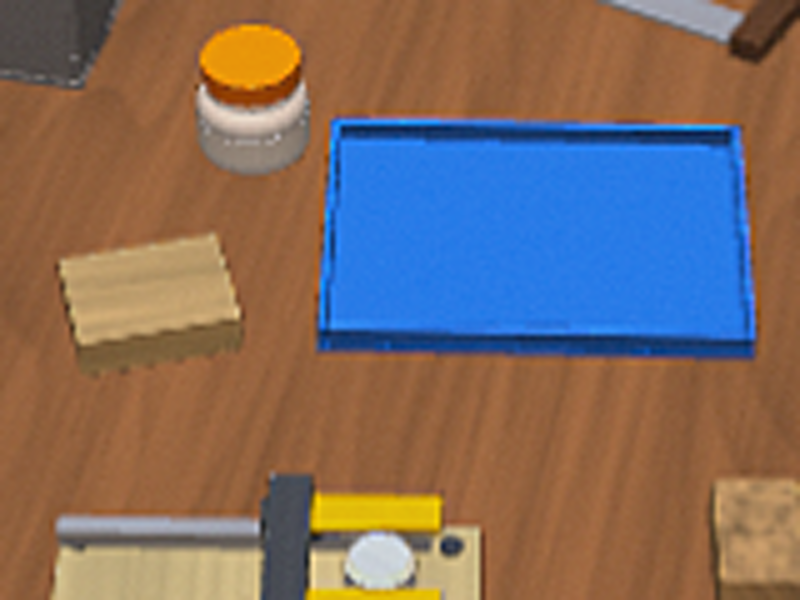

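```bash
python3 - <<'E'
from h import *
cs,cd=cam("scene"),cam("side")
S=lambda p:np.array(p)/4.5+[305,175]
D=lambda p:np.array(p)/3.4+[225,225]
ys=[-.093,-.031,.031,.093]
O=[(cs,[0,y,.054],S(p)) for y,p in zip(ys,[(140,345),(217,302),(292,258),(363,218)])]
O+=[(cd,[0,y,.054],D(p)) for y,p in zip(ys,[(308,91),(306,156),(303,225),(302,300)])]
O+=[(cs,[-.05,-.145,.018],S((25,375))),(cs,[.165,-.145,.018],S((258,582))),(cs,[.165,.270,.018],S((727,278))),(cd,[-.05,-.145,.018],D((379,70))),(cd,[-.05,.270,.018],D((374,557))),(cd,[.165,.270,.018],D((30,553)))]
def f(v):
    R=rz(v[2]);return np.concatenate([(proj(c,R@np.array(X)+[v[0],v[1],0])[0]-p) for c,X,p in O])
r=least_squares(f,[.5,.1,0.3],loss='soft_l1');print(r.x,np.degrees(r.x[2]),np.round(r.fun.reshape(-1,2),1))
P=r.x;R=rz(P[2])
print("wheel",R@[0,.205,.066]+[P[0],P[1],0]); np.save("press.npy",P)
# tray: rim corners z=.018
T=[]
S2=lambda p:np.array(p)/5+[170,240];D2=lambda p:np.array(p)/5+[240,140]
for c,p in [(cs,S2((335,58))),(cs,S2((55,205))),(cs,S2((582,320))),(cd,D2((333,120))),(cd,D2((740,126))),(cd,D2((754,342))),(cd,D2((320,332)))]: print(onz(c,p,.018).round(4))
print("handle ends", R.T@(onz(cd,D((272,418)),.078)-[P[0],P[1],0]),R.T@(onz(cd,D((350,413)),.078)-[P[0],P[1],0]),R.T@(onz(cs,S((445,90)),.078)-[P[0],P[1],0]),R.T@(onz(cs,S((515,120)),.078)-[P[0],P[1],0]))
for n,p in [("glue",S2((325,495)))]: print(n,onz(cs,p,.065))
for n,p in [("pine",S2((655,450)))]: print(n,onz(cs,p,.027))
print("cork",onz(cs,(283,228),.03),"tub",onz(cs,(484,198),.06),onz(cs,(348,195),0),onz(cs,(397,183),0))
E
```

```text
[0.52207213 0.07046209 0.1970469 ] 11.28995552190224 [[ 0.3 -2.4]
 [ 0.3 -2.7]
 [ 0.  -2.4]
 [ 0.  -2.6]
 [-0.4 -1.8]
 [-0.4 -1.5]
 [-0.2 -1.3]
 [-0.6 -1.6]
 [-0.4 -1.5]
 [-0.3 -0.4]
 [ 0.3 -2.5]
 [-1.1 -1.1]
 [ 0.1  1.1]
 [-0.4  0.1]]
wheel [0.48193841 0.27149514 0.066     ]
[ 0.3886 -0.2553  0.018 ]
[ 0.4234 -0.4297  0.018 ]
[ 0.6236 -0.2109  0.018 ]
[ 0.6464 -0.3771  0.018 ]
[ 0.4124 -0.4227  0.018 ]
[ 0.3805 -0.2433  0.018 ]
[ 0.6122 -0.201   0.018 ]
handle ends [0.01409333 0.20471816 0.078     ] [-0.0338528   0.20024835  0.078     ] [-0.03135452  0.19580703  0.078     ] [0.01924918 0.20976282 0.078     ]
glue [ 0.69913115 -0.37461316  0.065     ]
pine [ 0.72009511 -0.2163343   0.027     ]
cork [ 0.37130258 -0.10440468  0.03      ] tub [0.55931554 0.48318866 0.06      ] [0.29461332 0.15787839 0.        ] [0.31404049 0.33344741 0.        ]
```

```bash
python3 - <<'E'
from h import *
for n in["scene","side"]:
    c=cam(n);o,d=ray(c,(320,240));print(n,o,proj(c,[[.149,-.529,.231],[0,0,0],[.149,-.529,.30]]))
    im=cv2.imread(f"pics/{n}0.png")
    X=[[.149,-.529,.231]]
    R=np.array(env.observe()["tool_rot"])
    for s in(-1,1): X.append(np.array([.149,-.529,.231+.013])+R[:,2]*.0425*s)
    for th in np.linspace(0,2*np.pi,24): X.append([.0+.1*np.cos(th),.1*np.sin(th),0])
    P=proj(c,X)
    im=cv2.resize(im,None,fx=4,fy=4,interpolation=cv2.INTER_CUBIC)
    for p in P: cv2.circle(im,tuple(int(v) for v in (p+.5)*4-.5),3,(0,255,0),-1)
    u,v=(P[0]*4).astype(int) ; cv2.imwrite(f"pics/chk_{n}.png",im[max(0,v-200):v+200,max(0,u-250):u+250])
    u,v=(proj(c,[0,0,0])[0]*4).astype(int) ; cv2.imwrite(f"pics/chkb_{n}.png",im[max(0,v-200):v+200,max(0,u-250):u+250])
a=[cv2.imread(f"pics/{k}_{n}.png") for n in["scene","side"] for k in["chk","chkb"]]
a=[cv2.resize(i,(400,300)) for i in a]
cv2.imwrite("pics/chk.png",np.vstack([np.hstack(a[:2]),np.hstack(a[2:])]))
E
```

```text
scene [ 1.41536944 -0.52698071  1.06390102] [[103.4043386  173.18292092]
 [266.46830688 160.71905731]
 [ 96.44780597 152.10062525]]
side [0.31769227 0.92786172 1.13721193] [[491.67985606  96.61634653]
 [530.7448405  305.62682094]
 [496.2035875   75.45419752]]
```

View pics/chk.png

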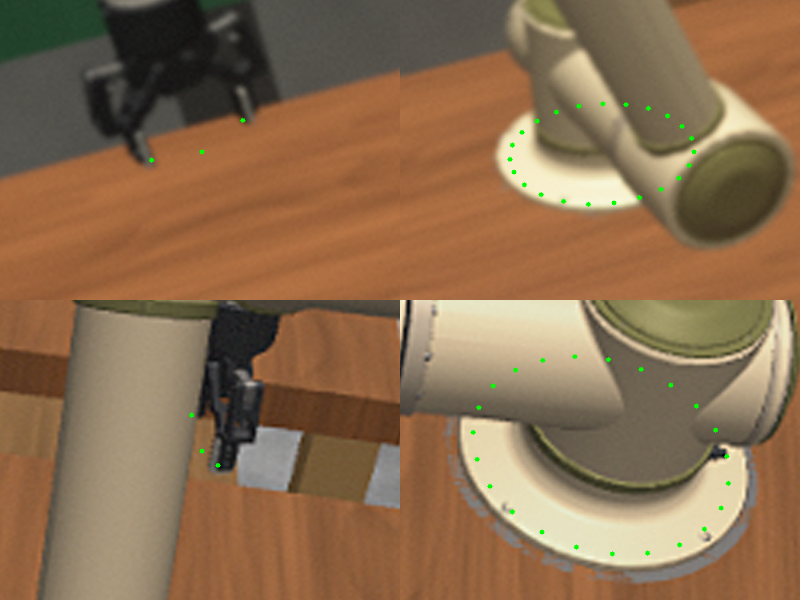

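{"fn": "servo_tool", "kwargs": {"rows": [1,0.03,0.02,0.005,0,0,0,1,0.03,0.02,0.005,0,0,0,1,0.03,0.02,0.005,0,0,0,1,0.03,0.02,0.005,0,0,0,1,0.03,0.02,0.005,0,0,0,1,0.03,0.02,0.005,0,0,0,1,0.03,0.02,0.005,0,0,0,1,0.03,0.02,0.005,0,0,0,1,0.03,0.02,0.005,0,0,0,1,0.03,0.02,0.005,0,0,0]}}

```text
time_s: 0.98
position: [0.45, -0.3281, 0.2814]
tool_rot: [[-0.963, -0.0, 0.27], [-0.27, 0.0, -0.963], [0.0, -1.0, -0.0]]
ft_force: [-0.6, -0.7, -0.1]
grip_width: 0.0854
```

{"fn": "servo_tool", "kwargs": {"rows": [1,0.0,0.03,0,0,0,0,1,0.0,0.03,0,0,0,0,1,0.0,0.03,0,0,0,0,1,0.0,0.03,0,0,0,0,1,0.0,0.03,0,0,0,0,1,0.0,0.03,0,0,0,0,1,0.0,0.03,0,0,0,0,1,0.0,0.03,0,0,0,0,1,0.0,0.03,0,0,0,0,1,0,0,0,0,0,0]}}

```text
time_s: 1.82
position: [0.4481, -0.0555, 0.2815]
tool_rot: [[-0.962, 0.0, 0.274], [-0.274, 0.001, -0.962], [-0.0, -1.0, -0.001]]
ft_force: [0.3, -0.1, 1.2]
grip_width: 0.0855
```

```bash
python3 - <<'E'
from h import *
o,im=snap("wrist","w1");print(o['position'],o['q'],o['time_s'])
P=np.load("press.npy");c=cam("wrist",o);R=rz(P[2])
for X in [[0,y,.054] for y in(-.093,-.031,.031,.093)]+[[-.05,-.145,.018],[.165,-.145,.018],[-.05,.27,.018],[0,.205,.066]]: print(X,proj(c,R@X+[P[0],P[1],0]))
E
```

```text
[ 0.44806485 -0.05550575  0.28151943] [-2.21870284e+01  9.72956672e+00  8.31437486e+01  6.84749222e-02
  8.71524016e+01  5.18960843e+01] 1.8167
[0, -0.093, 0.054] [[312.74808222 100.37842792]]
[0, -0.031, 0.054] [[248.17949888  95.24888247]]
[0, 0.031, 0.054] [[183.81740513  90.579889  ]]
[0, 0.093, 0.054] [[120.30781275  86.43804647]]
[-0.05, -0.145, 0.018] [[357.5126303  154.14630659]]
[0.165, -0.145, 0.018] [[381.35922605 -74.947356  ]]
[-0.05, 0.27, 0.018] [[-12.16286641 128.15230468]]
[0, 0.205, 0.066] [[ 0.09345337 79.48601304]]
```

View pics/w1.png

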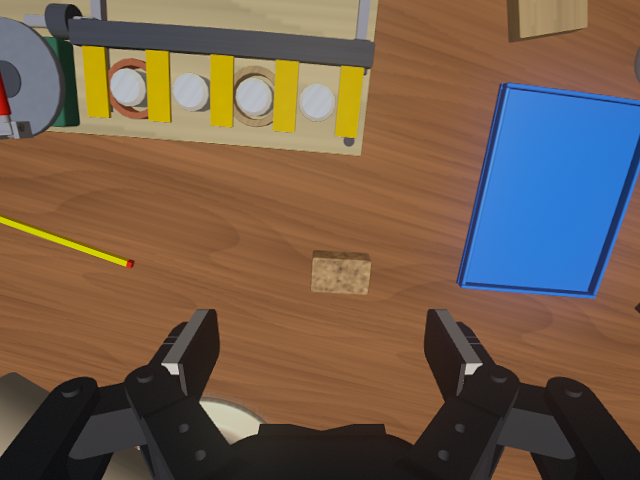

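Two rings are present: reddish at pixel (127,88), on the post at y=+93, and pale at (254,97), on the post at y=-31. The other two posts are empty. Next I'll move the camera over the wheel.

{"fn": "servo_tool", "kwargs": {"rows": [1,-0.005,0.03,0,0,0,-1,1,-0.005,0.03,0,0,0,-1,1,-0.005,0.03,0,0,0,-1,1,-0.005,0.03,0,0,0,-1,1,-0.005,0.03,0,0,0,0,1,-0.005,0.03,0,0,0,0,1,-0.005,0.03,0,0,0,0,1,-0.005,0.03,0,0,0,0,1,0,0,0,0,0,0,1,0,0,0,0,0,0]}}

```text
time_s: 2.7
position: [0.4088, 0.1809, 0.2811]
tool_rot: [[-0.979, -0.0, 0.205], [-0.205, -0.0, -0.979], [0.0, -1.0, 0.0]]
ft_force: [-1.2, 0.2, 0.1]
grip_width: 0.0855
```

```bash
python3 - <<'E'
from h import *
o,im=snap("wrist","w2");print(o['position'],o['q'],o['time_s'],o['ft_force'])
np.savez("w2.npz",**o)
E
```

```text
[0.40877552 0.18086495 0.28109377] [ 8.63972798e+00  9.27898747e+00  8.37808181e+01 -2.09552262e-02
  8.69620725e+01  8.68391395e+01] 2.7 [-1.23145404  0.23814704  0.1146869 ]
```

View pics/w2.png

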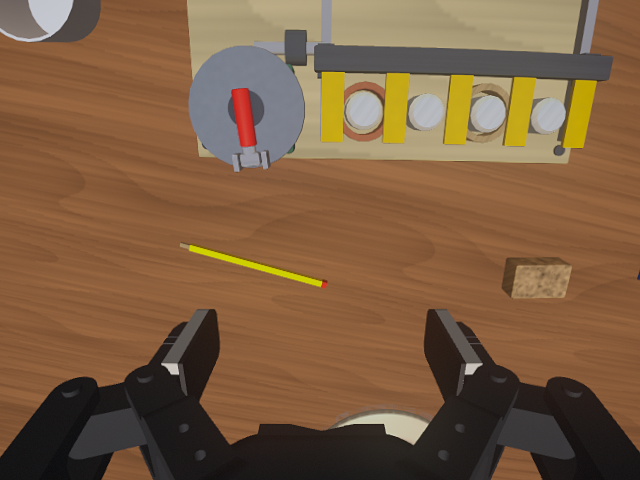

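```bash
python3 - <<'E'
from h import *
a=cv2.imread("pics/w2_raw.png");save(a,"w2a",(170,30,330,180),5);save(a,"w2b",(330,60,600,180),2.9)
E
```

```text
(no output)
```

View pics/w2a.png

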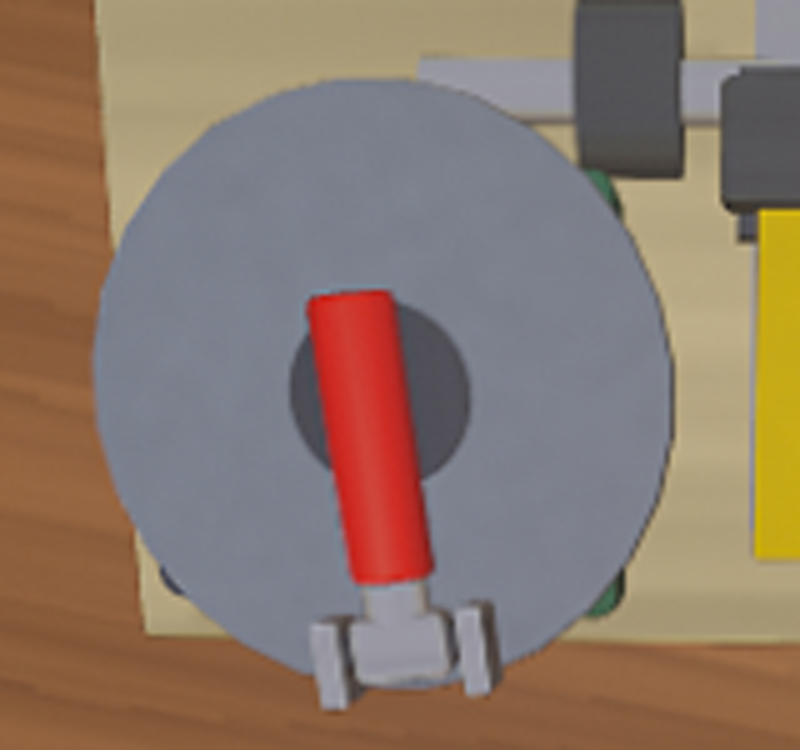

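View pics/w2b.png

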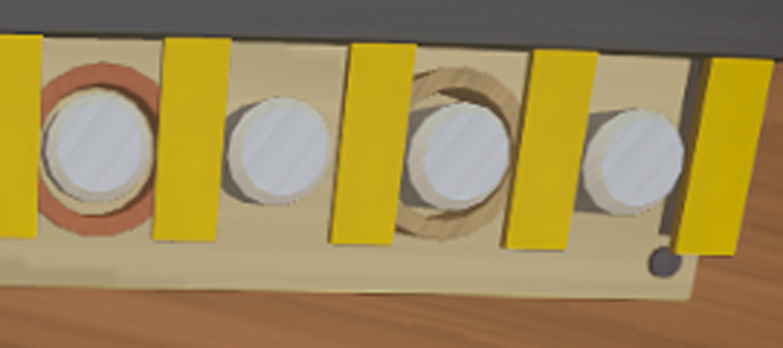

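```bash
python3 - <<'E'
from h import *
o=dict(np.load("w2.npz"));c=cam("wrist",o)
A=lambda p:(np.array(p)+.5)/5-.5+[170,30]
B=lambda p:(np.array(p)+.5)/2.9-.5+[330,60]
ys=[.093,.031,-.031,-.093]
O=[([0,y,.054],B(p)) for y,p in zip(ys,[(100,143),(283,147),(463,153),(639,159)])]
O+=[([-.05,-.145,.018],B((693,298))),([-.05,.27,.018],A((147,633)))]
def pts(v): return rz(v[2]),np.array([v[0],v[1],0])
def f(v):
    R,t=pts(v);r=[proj(c,R@np.array(X)+t)[0]-p for X,p in O]
    th=np.linspace(0,2*np.pi,200);C=np.array([.055*np.cos(th),.205+.055*np.sin(th),0*th+.066]).T@R.T+t
    q=proj(c,C);l,rr,tp=A((94,0))[0],A((674,0))[0],A((0,78))[1]
    r.append([q[:,0].min()-l,q[:,0].max()-rr]);r.append([q[:,1].min()-tp,0])
    return np.concatenate(r)
s=least_squares(f,np.load("press.npy"),loss='soft_l1',f_scale=1.);print(s.x,np.degrees(s.x[2]));print(s.fun.reshape(-1,2).round(1))
np.save("press2.npy",s.x);R,t=pts(s.x);print("wheel",R@[0,.205,.066]+t)
w=R@[0,.205,.066]+t
e1=onz(c,A((352,296)),.078);e2=onz(c,A((393,582)),.078);print(e1,e2,"len",np.linalg.norm(e1-e2),"dir",np.degrees(np.arctan2(*(e1-e2)[[1,0]])))
d=(e1-e2)/np.linalg.norm(e1-e2);print("pivot",e2-d*.012,"rad",np.linalg.norm((e2-d*.012-w)[:2]))
hub=onz(c,A((380,393)),.066);print("hub",hub)
# second check with w1 image posts
E
```

```text
[0.52288282 0.06718305 0.19431102] 11.133201594679926
[[-0.2  0.7]
 [ 0.5  0.5]
 [ 1.2 -0. ]
 [ 1.6 -0.2]
 [-0.3 -0.1]
 [-1.2  0.9]
 [-1.5 -0.1]
 [-1.4  0. ]]
wheel [0.48329925 0.26832514 0.066     ]
[0.49889211 0.27314125 0.078     ] [0.45098359 0.25865459 0.078     ] len 0.0500508705677649 dir 16.82435143123382
pivot [0.43949723 0.25518133 0.078     ] rad 0.04573157695230027
hub [0.48341251 0.26822256 0.066     ]
```

{"fn": "servo_tool", "kwargs": {"rows": [1,0.0198,0.0222,-0.01,0,0,1.25,1,0.0198,0.0222,-0.02,0,0,1.25,1,0.0198,0.0222,-0.02,0,0,1.25,1,0.0198,0.0222,-0.02,0,0,1.25,1,0,0,-0.02,0,0,0,1,0,0,-0.02,0,0,0,1,0,0,-0.02,0,0,0,1,0,0,-0.02,0,0,0,1,0,0,0,0,0,0,1,0,0,0,0,0,0], "force": 25}}

```text
time_s: 3.58
position: [0.4884, 0.268, 0.131]
tool_rot: [[-0.958, -0.002, 0.285], [-0.285, -0.001, -0.958], [0.002, -1.0, 0.0]]
ft_force: [-0.6, 0.3, 0.3]
grip_width: 0.0855
```

```bash
python3 - <<'E'
from h import *
o,im=snap("wrist","w3");print(o['position'],o['q'],o['ft_force']);c=cam("wrist",o)
im=im.copy()
for X in [[.4402,.2553,.078],[.4881,.2698,.078],[.4833,.2683,.066]]:
    p=proj(c,X)[0];print(p);cv2.circle(im,tuple(int(v) for v in p),3,(0,255,0),-1)
cv2.imwrite("pics/w3m.png",im)
E
```

```text
[0.48843226 0.26795667 0.13102108] [ 1.65785188e+01  2.78047469e+01  8.21754023e+01 -1.09572199e-02
  7.01184311e+01  8.99991257e+01] [-0.62766698  0.27404528  0.32374788]
[318.56703778 338.36417312]
[317.82280277 264.62115445]
[318.14222846 264.69826905]
```

View pics/w3m.png

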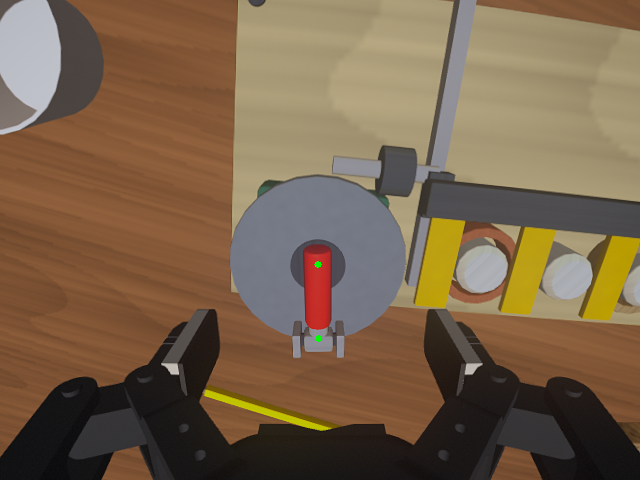

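The handle lies centred at (318,250) between the jaws, with markers on the pivot and hub. I'll descend and grip.

{"fn": "servo_tool", "kwargs": {"rows": [1,0,0.0015,-0.02,0,0,0,1,0,0,-0.02,0,0,0,1,0,0,-0.015,0,0,0,1,0,0,-0.005,0,0,0,1,0,0,0,0,0,0,0,0,0,0,0,0,0,0,0,0,0,0,0,0,0,0,0,0,0,0,0,0,0,0,0,0,0,0,0,0,0,0,0,0,0], "force": 25}}

```text
time_s: 4.47
position: [0.4881, 0.2709, 0.0718]
tool_rot: [[-0.958, 0.001, 0.287], [-0.287, 0.0, -0.958], [-0.001, -1.0, -0.0]]
ft_force: [-0.0, -0.3, 0.3]
grip_width: 0.0255
```

{"fn": "servo_tool", "kwargs": {"rows": [0,0,0,0,0,0,0,0,0,0,0,0,0,0,0,0,0,0,0,0,0,0,0,0,0,0,0,0]}}

```text
time_s: 4.8
position: [0.4881, 0.2706, 0.0715]
tool_rot: [[-0.958, 0.0, 0.287], [-0.287, -0.0, -0.958], [-0.0, -1.0, 0.0]]
ft_force: [0.9, -3.7, 3.2]
grip_width: 0.0146
```

{"fn": "servo_tool", "kwargs": {"rows": [0,-0.0006,-0.0002,0.0078,0,0,0,0,-0.00175,-0.0005,0.0076,0,0,0,0,-0.0029,-0.0009,0.0073,0,0,0,0,-0.0039,-0.0012,0.0067,0,0,0,0,-0.0049,-0.0015,0.006,0,0,0,0,-0.0057,-0.0017,0.0051,0,0,0,0,-0.0064,-0.0019,0.0041,0,0,0,0,-0.0069,-0.0021,0.003,0,0,0,0,-0.0073,-0.0022,0.0018,0,0,0,0,-0.0075,-0.0023,0.0006,0,0,0]}}

```text
time_s: 5.63
position: [0.4413, 0.2568, 0.1232]
tool_rot: [[-0.958, 0.006, 0.287], [-0.287, 0.002, -0.958], [-0.007, -1.0, -0.0]]
ft_force: [5.7, 0.6, 5.3]
grip_width: 0.0147
```

{"fn": "servo_tool", "kwargs": {"rows": [0,-0.001,-0.0003,0,0,0,0,0,0,0,0,0,0,0]}}

```text
time_s: 5.8
position: [0.4398, 0.2565, 0.1233]
tool_rot: [[-0.958, 0.005, 0.287], [-0.287, 0.002, -0.958], [-0.005, -1.0, -0.001]]
ft_force: [1.7, 0.0, 8.9]
grip_width: 0.0146
```

```bash
python3 - <<'E'
from h import *
o,im=snap("wrist","w4");print(o['position'],o['ft_force'],o['grip_width'])
snap("side","d4",(225,225,355,400),3.4)
E
```

```text
[0.43984739 0.25652812 0.12326384] [1.74407369 0.02117443 8.86537479] 0.014616234903269089
```

View pics/w4.png

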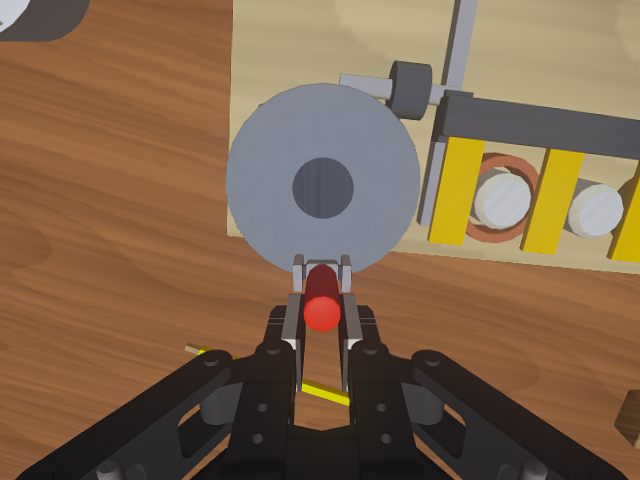

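View pics/d4.png

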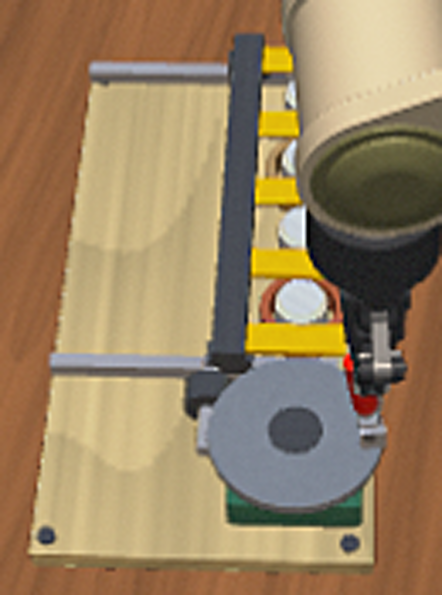

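```bash
python3 - <<'E'
from h import *
o=env.observe();c=cam("wrist",o)
print(proj(c,[[.4402,.2553,.14],[.4402,.2553,.09],o['position'],[.4833,.2683,.066]]));print(onz(c,(322,313),.14),onz(c,(323,188),.066))
E
```

```text
[[324.138569   332.1033034 ]
 [323.48756066 280.00180441]
 [320.96916961 310.8787576 ]
 [323.14784234 187.63772764]]
[0.44825818 0.25860117 0.14      ] [0.4830826  0.26832049 0.066     ]
```

{"fn": "servo_tool", "kwargs": {"rows": [0,-0.002,-0.0006,0,0,0,0,0,-0.002,-0.0006,0,0,0,0,0,-0.002,-0.0006,0,0,0,0,0,0,0,0,0,0,0]}}

```text
time_s: 6.23
position: [0.4344, 0.2549, 0.1233]
tool_rot: [[-0.958, 0.006, 0.287], [-0.287, 0.002, -0.958], [-0.006, -1.0, -0.001]]
ft_force: [4.2, -0.5, 8.2]
grip_width: 0.0149
```

```bash
python3 - <<'E'
from h import *
o,im=snap("wrist","w5",(200,150,450,400),3);print(o['position'],o['ft_force'],o['grip_width']);c=cam("wrist",o)
print(proj(c,[[.4402,.2553,.14],[.4402,.2553,.09],o['position'],[.4833,.2683,.066]]))
E
```

```text
[0.43440928 0.25490875 0.12331661] [ 4.24323395 -0.46478582  8.17102828] 0.014855513980704182
[[324.14095644 319.12950531]
 [323.48661333 269.84132852]
 [320.96840909 310.87703772]
 [323.14140363 177.1969225 ]]
```

View pics/w5.png

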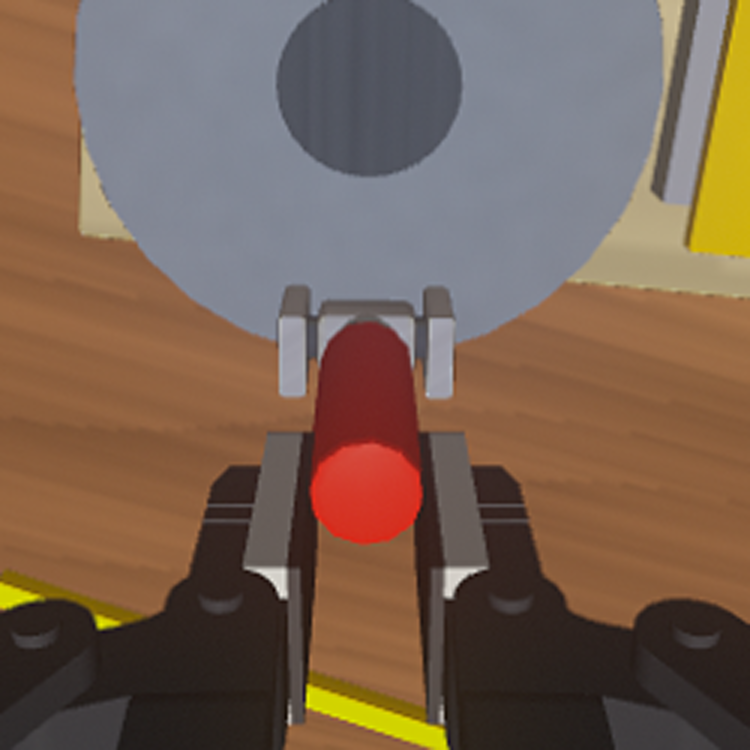

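{"fn": "servo_tool", "kwargs": {"rows": [0,-0.002,-0.0006,0,0,0,0,0,-0.002,-0.0006,0,0,0,0,0,-0.002,-0.0006,0,0,0,0,0,0,0,0,0,0,0]}}

```text
time_s: 6.62
position: [0.4307, 0.2538, 0.1233]
tool_rot: [[-0.958, 0.011, 0.287], [-0.287, 0.004, -0.958], [-0.012, -1.0, -0.001]]
ft_force: [14.6, 3.7, -2.0]
grip_width: 0.0147
```

```bash
python3 - <<'E'
from h import *
o,im=snap("wrist","w6",(200,150,450,400),3);print(o['position'],o['ft_force'],o['grip_width']);c=cam("wrist",o)
print(proj(c,[[.4402,.2553,.14],[.4402,.2553,.09],o['position'],[.4833,.2683,.066]]))
E
```

```text
[0.43073943 0.25376586 0.12328908] [14.56836461  3.67490573 -2.02364438] 0.014699792365958588
[[324.01577382 310.25527008]
 [323.42067725 263.35538058]
 [320.96434958 310.86916965]
 [323.05310522 170.69973209]]
```

View pics/w6.png

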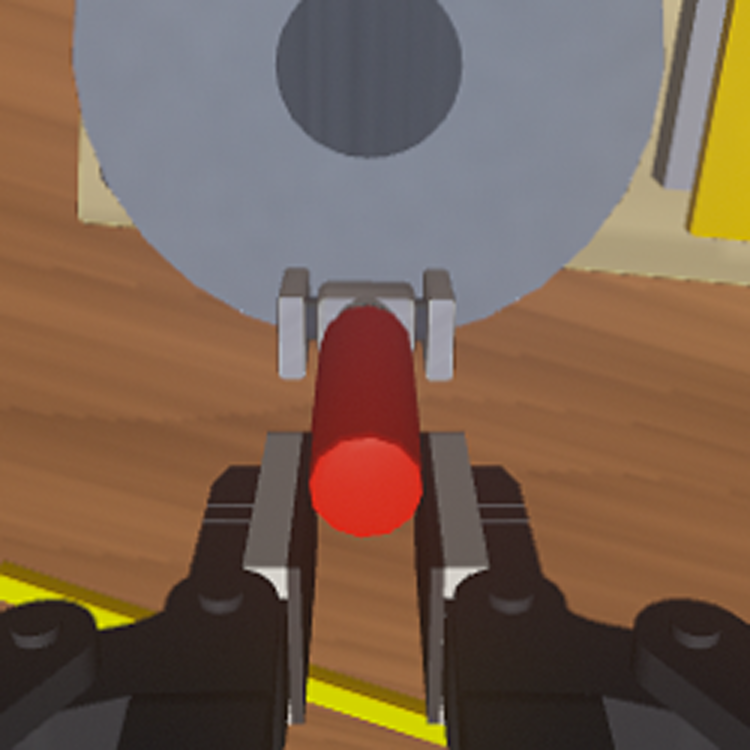

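{"fn": "servo_tool", "kwargs": {"rows": [0.5,0,0,0,0,0,0,0.5,0,0,0,0,0,0,0.5,0,0,0,0,0,0,0.5,0,0,0,0,0,0]}}

```text
time_s: 7.0
position: [0.4264, 0.2524, 0.1213]
tool_rot: [[-0.958, -0.001, 0.287], [-0.287, 0.0, -0.958], [0.001, -1.0, -0.0]]
ft_force: [0.5, -0.8, 0.5]
grip_width: 0.0429
```

```bash
python3 - <<'E'
from h import *
o,im=snap("wrist","w7",(200,150,450,400),3);print(o['position'],o['ft_force'],o['grip_width']);c=cam("wrist",o)
print(proj(c,[[.4402,.2553,.14],[.4402,.2553,.09],o['position'],[.4833,.2683,.066]]))
E
```

```text
[0.42643287 0.25243671 0.12132087] [ 0.45741573 -0.84318425  0.46444228] 0.042855811496065856
[[324.02118954 303.11592185]
 [323.35070516 255.98061215]
 [320.9728508  310.8872948 ]
 [323.00108936 161.54882086]]
```

View pics/w7.png

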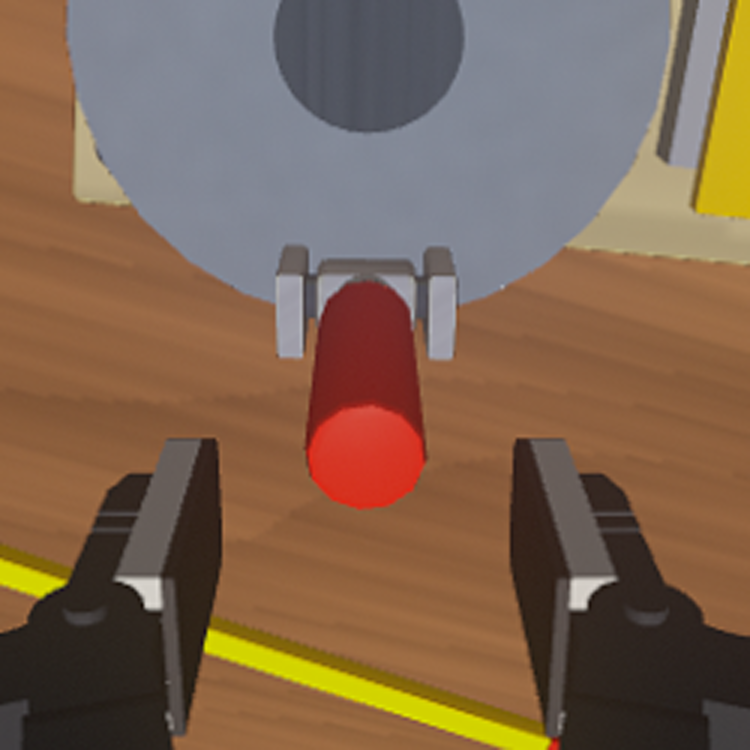

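{"fn": "servo_tool", "kwargs": {"rows": [0.5,0.0068,0.0018,0,0,0,0,0.5,0.0068,0.0018,0,0,0,0,0.5,0,0,-0.008,0,0,0,0.5,0,0,-0.008,0,0,0,0,0,0,0,0,0,0,0,0,0,0,0,0,0,0,0,0,0,0,0,0,0,0,0,0,0,0,0,0,0,0,0,0,0,0,0,0,0,0,0,0,0], "force": 25}}

```text
time_s: 7.88
position: [0.4403, 0.2559, 0.1049]
tool_rot: [[-0.958, -0.001, 0.287], [-0.287, -0.0, -0.958], [0.001, -1.0, 0.0]]
ft_force: [0.8, 0.7, -8.2]
grip_width: 0.0154
```

```bash
python3 - <<'E'
from h import *
o,im=snap("wrist","w8");print(o['position'],o['ft_force'],o['grip_width'],o['q']);c=cam("wrist",o)
print(proj(c,[[.4402,.2553,.14],[.4402,.2553,.09],o['position'],[.4833,.2683,.066]]))
E
```

```text
[0.44025642 0.25590509 0.10494227] [ 0.84345529  0.74478612 -8.19557533] 0.015432596651471142 [ 1.68274384e+01  2.55064121e+01  9.17911465e+01 -6.10192222e-04
  6.27672916e+01  9.01365761e+01]
[[322.49325396 361.27123417]
 [322.16452876 295.7316799 ]
 [320.97302525 310.88787074]
 [321.83273732 193.70803182]]
```

View pics/w8.png

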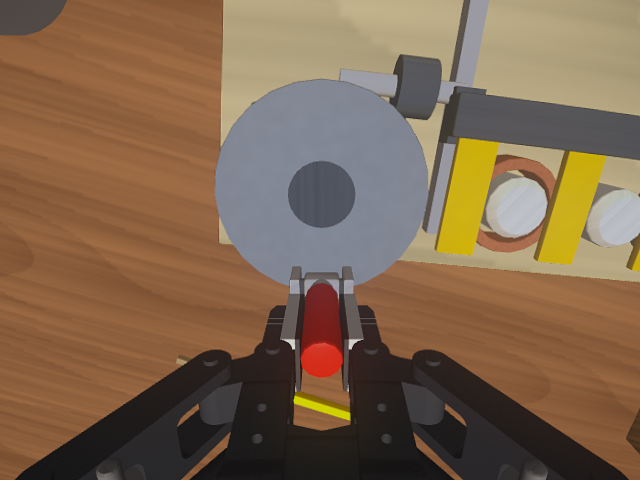

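{"fn": "servo_tool", "kwargs": {"rows": [0,0.00613,-0.01268,0,0,0,0,0,0.00974,-0.01016,0,0,0,0,0,0.01241,-0.00665,0,0,0,0,0,0.01386,-0.00249,0,0,0,0,0,0.01395,0.00191,0,0,0,0]}}

```text
time_s: 8.35
position: [0.4974, 0.2256, 0.1049]
tool_rot: [[-0.958, -0.002, 0.286], [-0.286, 0.002, -0.958], [0.002, -1.0, -0.002]]
ft_force: [-5.5, 11.2, -7.7]
grip_width: 0.0154
```

```bash
python3 - <<'E'
from h import *
o,im=snap("wrist","w9");print(o['position'],o['ft_force'],o['grip_width'],o['q']);c=cam("wrist",o)
a=np.radians(196.8+90);p=[.4833+.045*np.cos(a),.2683+.045*np.sin(a)];print(p,proj(c,[[*p,.14]]))
E
```

```text
[0.4974475  0.22556032 0.10491239] [-5.45940057 11.17284042 -7.70464594] 0.015382699054128 [11.91459682 28.61499983 85.88197791  0.12245306 65.60187746 85.27497454]
[np.float64(0.49630643086250126), np.float64(0.22522062261105696)] [[320.68768352 363.61823567]]
```

View pics/w9.png

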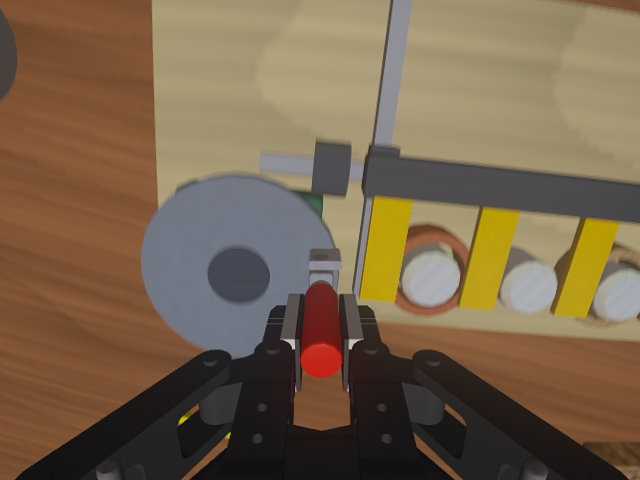

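{"fn": "servo_tool", "kwargs": {"rows": [0,0.01268,0.00613,0,0,0,0,0,0.01016,0.00974,0,0,0,0,0,0.00665,0.01241,0,0,0,0,0,0.00249,0.01386,0,0,0,0,0,-0.00191,0.01395,0,0,0,0]}}

```text
time_s: 8.82
position: [0.527, 0.2814, 0.1049]
tool_rot: [[-0.958, -0.004, 0.286], [-0.286, -0.002, -0.958], [0.004, -1.0, 0.001]]
ft_force: [-7.8, -4.8, -3.0]
grip_width: 0.0156
```

{"fn": "servo_tool", "kwargs": {"rows": [0,-0.00613,0.01268,0,0,0,0,0,-0.00974,0.01016,0,0,0,0,0,-0.01241,0.00665,0,0,0,0,0,-0.01386,0.00249,0,0,0,0,0,-0.01395,-0.00191,0,0,0,0]}}

```text
time_s: 9.23
position: [0.4709, 0.3123, 0.105]
tool_rot: [[-0.958, 0.001, 0.287], [-0.287, 0.0, -0.958], [-0.001, -1.0, 0.0]]
ft_force: [3.4, -3.4, -10.5]
grip_width: 0.0156
```

{"fn": "servo_tool", "kwargs": {"rows": [0,-0.01268,-0.00613,0,0,0,0,0,-0.01016,-0.00974,0,0,0,0,0,-0.00665,-0.01241,0,0,0,0,0,-0.00249,-0.01386,0,0,0,0,0,0.00191,-0.01395,0,0,0,0]}}

```text
time_s: 9.65
position: [0.44, 0.2558, 0.105]
tool_rot: [[-0.958, -0.0, 0.287], [-0.287, 0.001, -0.958], [0.0, -1.0, -0.001]]
ft_force: [3.8, 3.5, -13.1]
grip_width: 0.0152
```

```bash
python3 - <<'E'
from h import *
o,im=snap("wrist","w10");print(o['position'],o['ft_force'],o['grip_width'],o['q'])
E
```

```text
[0.43997471 0.25575278 0.10503021] [  3.77993507   3.52260496 -13.07500209] 0.015170547212985238 [1.67939543e+01 2.54459711e+01 9.18853248e+01 5.57745527e-02
 6.26717720e+01 9.00688954e+01]
```

View pics/w10.png

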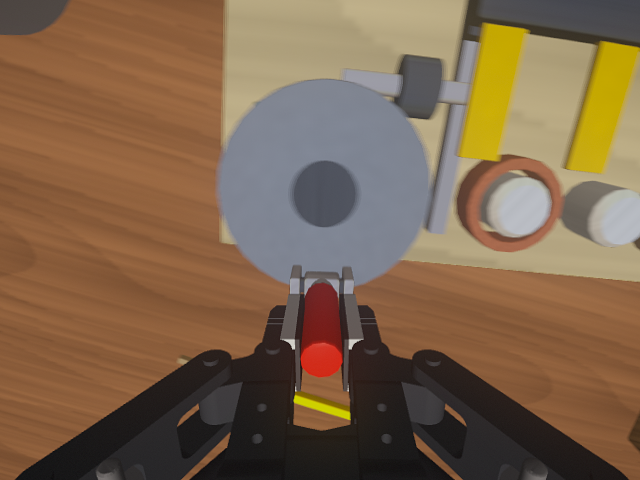

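One turn is done and the keeper is halfway back, with teeth ends at (480,158). Second turn next.

{"fn": "servo_tool", "kwargs": {"rows": [0,0.00613,-0.01268,0,0,0,0,0,0.00974,-0.01016,0,0,0,0,0,0.01241,-0.00665,0,0,0,0,0,0.01386,-0.00249,0,0,0,0,0,0.01395,0.00191,0,0,0,0,0,0.01268,0.00613,0,0,0,0,0,0.01016,0.00974,0,0,0,0,0,0.00665,0.01241,0,0,0,0,0,0.00249,0.01386,0,0,0,0,0,-0.00191,0.01395,0,0,0,0]}}

```text
time_s: 10.53
position: [0.5269, 0.2818, 0.1049]
tool_rot: [[-0.958, -0.004, 0.286], [-0.286, -0.002, -0.958], [0.004, -1.0, 0.001]]
ft_force: [-9.8, -5.4, -3.8]
grip_width: 0.0153
```

{"fn": "servo_tool", "kwargs": {"rows": [0,-0.00613,0.01268,0,0,0,0,0,-0.00974,0.01016,0,0,0,0,0,-0.01241,0.00665,0,0,0,0,0,-0.01386,0.00249,0,0,0,0,0,-0.01395,-0.00191,0,0,0,0,0,-0.01268,-0.00613,0,0,0,0,0,-0.01016,-0.00974,0,0,0,0,0,-0.00665,-0.01241,0,0,0,0,0,-0.00249,-0.01386,0,0,0,0,0,0.00191,-0.01395,0,0,0,0]}}

```text
time_s: 11.37
position: [0.4401, 0.2564, 0.1051]
tool_rot: [[-0.958, -0.001, 0.287], [-0.287, 0.002, -0.958], [0.001, -1.0, -0.002]]
ft_force: [-9.3, 42.0, -1.4]
grip_width: 0.0152
```

```bash
python3 - <<'E'
from h import *
o,im=snap("wrist","w11");print(o['position'],o['ft_force'],o['grip_width'],o['q'])
E
```

```text
[0.44005198 0.25639394 0.10511024] [-9.25926416 42.0304936  -1.44072315] 0.015198583314281951 [16.81527884 25.47712489 91.80978759  0.15762786 62.75094855 90.06125209]
```

View pics/w11.png

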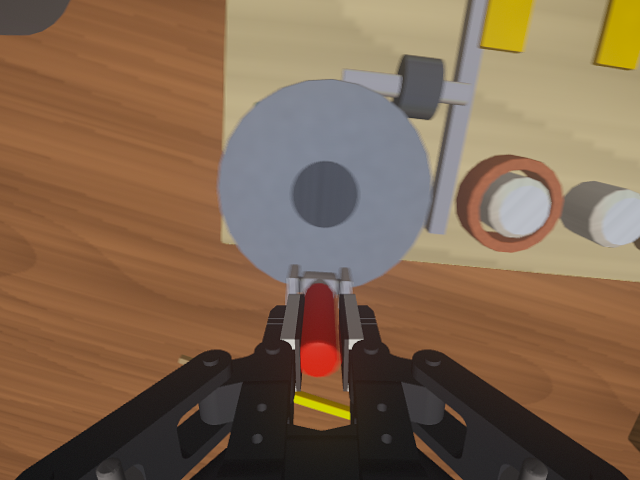

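The keeper is fully back: teeth ends at (505,50) and the wheel is on its stop, with a 42 N reaction. I'll release and move to the red ring.

{"fn": "servo_tool", "kwargs": {"rows": [0.6,0,0,0,0,0,0,0.6,0,0,0,0,0,0,0.6,0,0,0,0,0,0,0.8,0,0,0,0,0,0,1,0,0,0.03,0,0,0,1,0,0,0.03,0,0,0,1,0,0,0.03,0,0,0,1,0,0,0.02,0,0,0]}}

```text
time_s: 12.08
position: [0.4416, 0.2562, 0.2187]
tool_rot: [[-0.958, 0.004, 0.287], [-0.287, 0.001, -0.958], [-0.005, -1.0, 0.0]]
ft_force: [0.8, -0.7, 0.8]
grip_width: 0.0854
```

{"fn": "servo_tool", "kwargs": {"rows": [1,0.005,-0.0098,0,0,0,6.44,1,0.005,-0.0098,0,0,0,6.44,1,0.005,-0.0098,0,0,0,6.44,1,0.005,-0.0098,0,0,0,6.44,1,0.005,-0.0098,0,0,0,6.44,1,0.005,-0.0098,0,0,0,6.44,1,0.005,-0.0098,0,0,0,6.44,1,0.005,-0.0098,0,0,0,6.44,1,0.005,-0.0098,0,0,0,6.44,1,0.005,-0.0098,0,0,0,6.44]}}

```text
time_s: 12.92
position: [0.4913, 0.1574, 0.2158]
tool_rot: [[-0.15, 0.001, 0.989], [-0.989, -0.0, -0.15], [-0.0, -1.0, 0.001]]
ft_force: [0.5, -0.0, -0.3]
grip_width: 0.0857
```

{"fn": "servo_tool", "kwargs": {"rows": [1,0.005,0,-0.02,0,0,0,1,0.005,0,0,0,0,0,1,0.005,0,0,0,0,0,1,0,0,0,0,0,0,1,0,0,0,0,0,0]}}

```text
time_s: 13.33
position: [0.5061, 0.1582, 0.1961]
tool_rot: [[-0.155, 0.001, 0.988], [-0.988, 0.0, -0.155], [-0.0, -1.0, 0.001]]
ft_force: [0.0, -0.0, 0.6]
grip_width: 0.0857
```

```bash
python3 - <<'E'
from h import *
o,im=snap("wrist","w12");print(o['position'],o['ft_force'],o['grip_width'],o['q'],o['time_s']);np.savez("w12.npz",**o)
c=cam("wrist",o);P=np.load("press2.npy");R=rz(P[2]);t=np.array([P[0],P[1],0])
print(proj(c,[R@[0,y,.054]+t for y in(.093,.031,-.031)]),proj(c,[.4402,.2555,.14]))
E
```

```text
[0.50612235 0.15822832 0.19608985] [ 0.03726062 -0.04611748  0.56405426] 0.08571700747775686 [ 4.56056109e+00  2.14627242e+01  8.10158197e+01 -3.61448774e-03
  7.74500353e+01  1.34779919e+01] 13.3333
[[320.45519515 223.22856176]
 [345.13740541 287.88725472]
 [366.89705677 344.93078291]] [[168.67732007 110.66174452]]
```

View pics/w12.png

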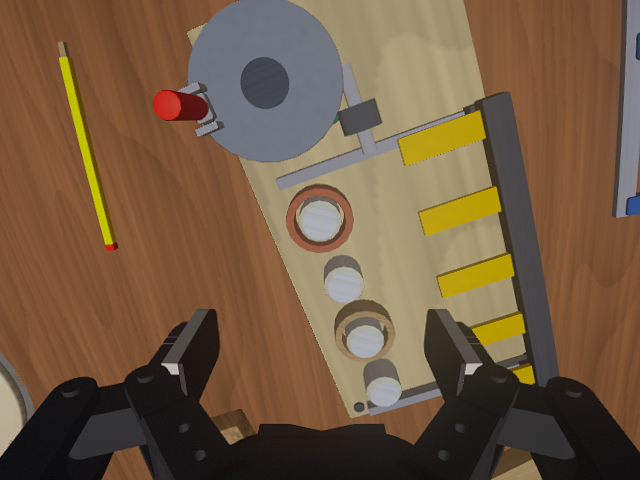

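```bash
python3 - <<'E'
from h import *
o=dict(np.load("w12.npz"));c=cam("wrist",o)
print(onz(c,(319.5,218),.042),onz(c,(364.5,332),.042),onz(c,(169,105),.14),onz(c,(206,110),.078))
print(proj(c,[[.4402,.2555,.078]]))
save(cv2.imread("pics/w12_raw.png"),"w12z",(140,60,240,150),6)
E
```

```text
[0.50430113 0.1597186  0.042     ] [0.52873181 0.04295878 0.042     ] [0.44113752 0.25819072 0.14      ] [0.4414855  0.25689085 0.078     ]
[[204.68275598 112.43138134]]
```

View pics/w12z.png

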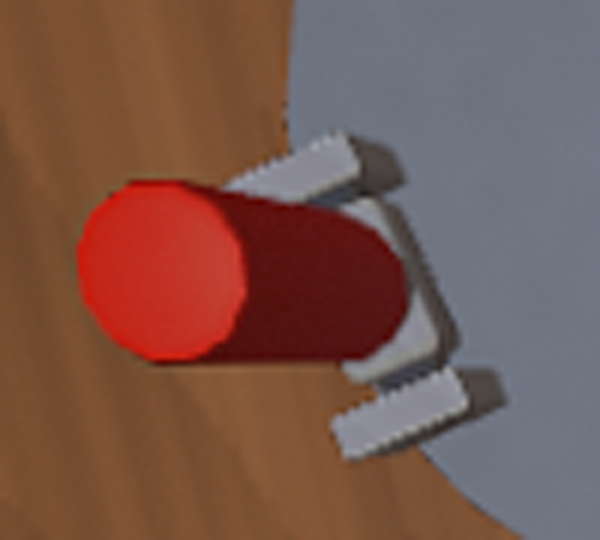

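{"fn": "servo_tool", "kwargs": {"rows": [1,-0.0018,0.0015,-0.03,0,0,0,1,0,0,-0.03,0,0,0,1,0,0,-0.03,0,0,0,1,0,0,-0.03,0,0,0,1,0,0,-0.03,0,0,0,1,0,0,-0.015,0,0,0,1,0,0,-0.009,0,0,0,1,0,0,0,0,0,0], "force": 30}}

```text
time_s: 14.05
position: [0.5033, 0.1596, 0.0203]
tool_rot: [[-0.155, -0.002, 0.988], [-0.988, -0.0, -0.155], [0.001, -1.0, -0.002]]
ft_force: [0.1, 0.4, 1.1]
grip_width: 0.0851
```

{"fn": "servo_tool", "kwargs": {"rows": [0.4,0,0,0,0,0,0,0.4,0,0,0,0,0,0,0.4,0,0,0,0,0,0,0.4,0,0,0,0,0,0,0.4,0,0,0,0,0,0,0.4,0,0,0,0,0,0]}}

```text
time_s: 14.55
position: [0.5047, 0.1596, 0.0232]
tool_rot: [[-0.155, 0.003, 0.988], [-0.988, 0.0, -0.155], [-0.001, -1.0, 0.003]]
ft_force: [-0.9, 0.3, 5.4]
grip_width: 0.0574
```

```bash
python3 - <<'E'
from h import *
o,im=snap("wrist","w13");print(o['position'],o['ft_force'],o['grip_width'],o['time_s'])
E
```

```text
[0.50468572 0.15963286 0.02318447] [-0.86752279  0.250164    5.40851554] 0.05735727758881514 14.55
```

View pics/w13.png

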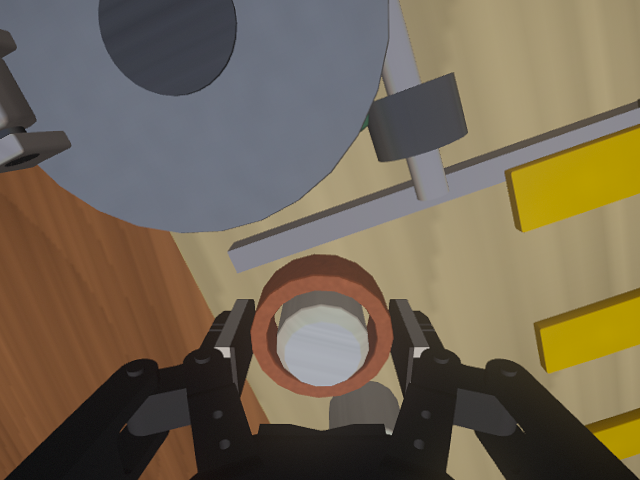

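The ring is gripped, width 57.4 mm. Lifting it.

{"fn": "servo_tool", "kwargs": {"rows": [0.4,0,0,0.01,0,0,0,0.4,0,0,0.012,0,0,0,0.4,0,0,0.015,0,0,0,0.4,0,0,0.02,0,0,0,0.4,0,0,0.02,0,0,0,0.4,0,0,0.025,0,0,0,0.4,0,0,0.025,0,0,0,0.4,0,0,0,0,0,0], "force": 40}}

```text
time_s: 15.27
position: [0.5058, 0.1598, 0.1542]
tool_rot: [[-0.155, 0.01, 0.988], [-0.988, 0.001, -0.155], [-0.002, -1.0, 0.01]]
ft_force: [0.8, -0.5, -0.3]
grip_width: 0.0569
```

```bash
python3 - <<'E'
from h import *
o,im=snap("wrist","w14");print(o['position'],o['ft_force'],o['grip_width'],o['time_s'],o['q'])
o,im=snap("side","d14")
E
```

```text
[0.50582161 0.1597804  0.15422014] [ 0.82663828 -0.5485748  -0.34688258] 0.056949048702056616 15.2667 [4.73283446e+00 2.36714706e+01 8.50800106e+01 1.03100482e-04
 7.06767327e+01 1.36319430e+01]
```

View pics/w14.png

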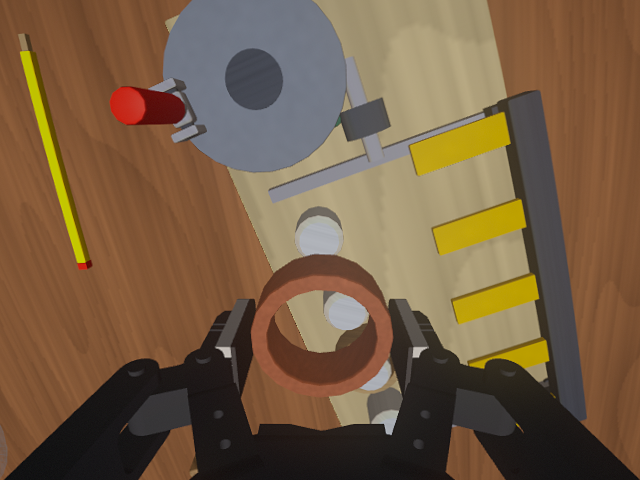

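View pics/d14.png

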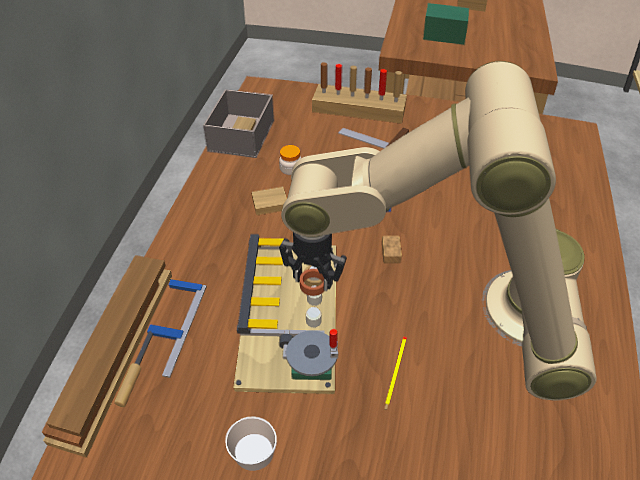

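The red ring is held level at (320,325) and its post is clear. On to the tray.

{"fn": "servo_tool", "kwargs": {"rows": [0.4,0,-0.02,0.012,0,0,0,0.4,0,-0.03,0.012,0,0,0,0.4,0,-0.03,0.012,0,0,0,0.4,0,-0.03,0.012,0,0,0,0.4,0,-0.03,0.012,0,0,0,0.4,0,-0.03,0.012,0,0,0,0.4,0,-0.03,0.012,0,0,0,0.4,0,-0.03,0.012,0,0,0,0.4,0,-0.03,0,0,0,0,0.4,0,-0.03,0,0,0,0]}}

```text
time_s: 16.2
position: [0.5034, -0.1319, 0.2443]
tool_rot: [[-0.155, -0.0, 0.988], [-0.988, 0.0, -0.155], [-0.0, -1.0, -0.0]]
ft_force: [-0.0, 0.8, 0.1]
grip_width: 0.057
```

{"fn": "servo_tool", "kwargs": {"rows": [0.4,0,-0.03,0,0,0,0,0.4,0,-0.03,0,0,0,0,0.4,0,-0.03,0,0,0,0,0.4,0,-0.03,0,0,0,0,0.4,0,-0.03,0,0,0,0,0.4,0,-0.03,0,0,0,0,0.4,0,-0.03,0,0,0,0,0.4,0,-0.03,0,0,0,0,0.4,0,-0.02,0,0,0,0,0.4,0,0,0,0,0,0]}}

```text
time_s: 17.03
position: [0.5028, -0.3939, 0.2423]
tool_rot: [[-0.158, -0.002, 0.987], [-0.987, 0.001, -0.158], [-0.001, -1.0, -0.002]]
ft_force: [-0.5, -0.1, -1.2]
grip_width: 0.057
```

```bash
python3 - <<'E'
from h import *
o,im=snap("wrist","w15");print(o['position'],o['ft_force'],o['grip_width'],o['time_s'],o['q']);np.savez("w15.npz",**o)
E
```

```text
[ 0.50281702 -0.39388465  0.2422801 ] [-0.45117245 -0.07895629 -1.16620157] 0.0569687591002285 17.0333 [-4.86571351e+01  3.07463331e+01  5.74528763e+01 -4.13707385e-02
  9.19320774e+01 -3.95438328e+01]
```

View pics/w15.png

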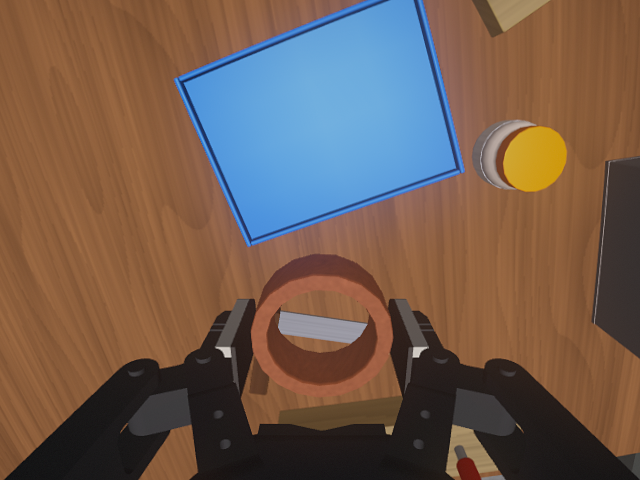

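```bash
cat >> h.py <<'E'
def fittray(c,obs,x0=(.52,-.31,.19)):
    # obs: {(sx,sy):pix}
    def f(v):
        R=rz(v[2]);return np.concatenate([proj(c,R@np.array([sx*.12,sy*.09,.018])+[v[0],v[1],0])[0]-p for (sx,sy),p in obs.items()])
    s=least_squares(f,x0);return s.x,s.fun.reshape(-1,2)
E
python3 - <<'E'
from h import *
o=dict(np.load("w15.npz"));c=cam("wrist",o)
v,r=fittray(c,{(-1,1):(177,79),(-1,-1):(249,245),(1,-1):(463,171)})
print(v,np.degrees(v[2]),r.round(1));np.save("tray.npy",v)
R=rz(v[2])
for sx in(-.055,.055): print(R@[sx,0,0]+[v[0],v[1],0])
print("glue",onz(c,(535,158),.065))
E
```

```text
[ 0.51783628 -0.32003124  0.18211496] 10.434418451772254 [[-3.2 -1.6]
 [-0.7  2. ]
 [ 4.   1. ]]
[ 0.46374582 -0.32999228  0.        ]
[ 0.57192673 -0.31007019  0.        ]
glue [ 0.6953069  -0.37432275  0.065     ]
```

{"fn": "servo_tool", "kwargs": {"rows": [0.4,0.021,0.028,0,0,0,0,0.4,0.021,0.028,0,0,0,0,0.4,0.022,0.027,-0.02,0,0,0,0.4,0,0,-0.03,0,0,0,0.4,0,0,-0.03,0,0,0,0.4,0,0,-0.03,0,0,0,0.4,0,0,-0.02,0,0,0,0.4,0,0,0,0,0,0]}}

```text
time_s: 17.75
position: [0.5661, -0.3046, 0.1096]
tool_rot: [[-0.154, -0.007, 0.988], [-0.988, 0.006, -0.154], [-0.005, -1.0, -0.008]]
ft_force: [-0.1, -0.1, -0.8]
grip_width: 0.0567
```

```bash
python3 - <<'E'
from h import *
o,im=snap("wrist","w16");print(o['position'],o['ft_force'],o['grip_width'],o['time_s']);np.savez("w16.npz",**o)
E
```

```text
[ 0.56605107 -0.30462126  0.10961889] [-0.13277293 -0.05296454 -0.8110303 ] 0.05669736170808415 17.75
```

View pics/w16.png

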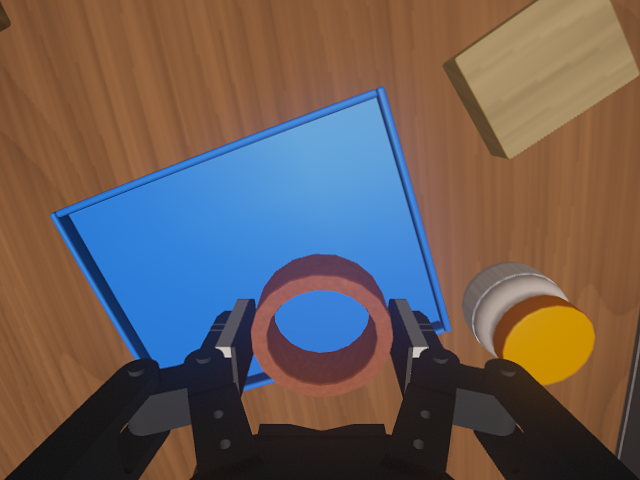

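```bash
python3 - <<'E'
from h import *
o=dict(np.load("w16.npz"));c=cam("wrist",o)
v,r=fittray(c,{(-1,1):(53,213),(1,1):(382,88),(1,-1):(450,331)})
print(v,np.degrees(v[2]),r.round(1));np.save("tray.npy",v)
R=rz(v[2]);print(R.T@(o['position']-[v[0],v[1],0]))
for sx in(-.055,.055): print(R@[sx,0,0]+[v[0],v[1],0])
E
```

```text
[ 0.51605191 -0.32151714  0.18144894] 10.396258192688787 [[-5.   1.8]
 [ 2.6 -1.2]
 [ 1.9  1.5]]
[0.05222728 0.00759591 0.10961889]
[ 0.46195483 -0.33144216  0.        ]
[ 0.57014899 -0.31159212  0.        ]
```

{"fn": "servo_tool", "kwargs": {"rows": [0.4,0,-0.006,-0.03,0,0,0,0.4,0,0,-0.03,0,0,0,0.4,0,0,-0.02,0,0,0,0.4,0,0,-0.01,0,0,0,0.4,0,0,-0.005,0,0,0,0.4,0,0,0,0,0,0]}}

```text
time_s: 18.3
position: [0.5683, -0.3135, 0.0201]
tool_rot: [[-0.155, 0.001, 0.988], [-0.988, -0.001, -0.155], [0.0, -1.0, 0.001]]
ft_force: [0.7, 0.0, -0.1]
grip_width: 0.0568
```

{"fn": "servo_tool", "kwargs": {"rows": [0.4,0,0,-0.004,0,0,0,0.4,0,0,-0.003,0,0,0,0.4,0,0,0,0,0,0]}}

```text
time_s: 18.55
position: [0.5681, -0.3136, 0.0128]
tool_rot: [[-0.155, 0.001, 0.988], [-0.988, -0.001, -0.155], [0.0, -1.0, 0.001]]
ft_force: [0.1, 0.2, -0.1]
grip_width: 0.0569
```

{"fn": "servo_tool", "kwargs": {"rows": [0.4,0,0,-0.001,0,0,0,0.4,0,0,-0.001,0,0,0,0.4,0,0,-0.001,0,0,0,0.4,0,0,0,0,0,0]}}

```text
time_s: 18.88
position: [0.568, -0.3137, 0.0104]
tool_rot: [[-0.155, 0.001, 0.988], [-0.988, -0.001, -0.155], [0.001, -1.0, 0.001]]
ft_force: [-1.8, 2.1, 5.4]
grip_width: 0.057
```

Contact at 5 N. I'll release by opening gradually, then lift.

{"fn": "servo_tool", "kwargs": {"rows": [0.75,0,0,0.0005,0,0,0,0.8,0,0,0,0,0,0,0.85,0,0,0,0,0,0,0.85,0,0,0,0,0,0,0.85,0,0,0,0,0,0,0.85,0,0,0.02,0,0,0,0.85,0,0,0.03,0,0,0,0.85,0,0,0.04,0,0,0,1,0,0,0.04,0,0,0,1,0,0,0.03,0,0,0]}}

```text
time_s: 19.72
position: [0.5682, -0.3137, 0.1733]
tool_rot: [[-0.155, 0.002, 0.988], [-0.988, -0.002, -0.155], [0.002, -1.0, 0.003]]
ft_force: [0.2, -0.3, -0.2]
grip_width: 0.0852
```

{"fn": "servo_tool", "kwargs": {"rows": [1,0,0,0.03,0,0,0,1,0,-0.02,0,0,0,0,1,0,-0.03,0,0,0,0,1,0,-0.03,0,0,0,0,1,0,0,0,0,0,0]}}

```text
time_s: 20.13
position: [0.5668, -0.3982, 0.1988]
tool_rot: [[-0.159, -0.001, 0.987], [-0.987, -0.001, -0.159], [0.001, -1.0, -0.0]]
ft_force: [-0.3, -0.4, -0.1]
grip_width: 0.0854
```

```bash
python3 - <<'E'
from h import *
o,im=snap("wrist","w17");print(o['position'],o['ft_force'],o['grip_width'],o['time_s']);np.savez("w17.npz",**o)
E
```

```text
[ 0.56677933 -0.39821801  0.19884518] [-0.33181971 -0.4285364  -0.07720382] 0.08539399072262396 20.1333
```

View pics/w17.png

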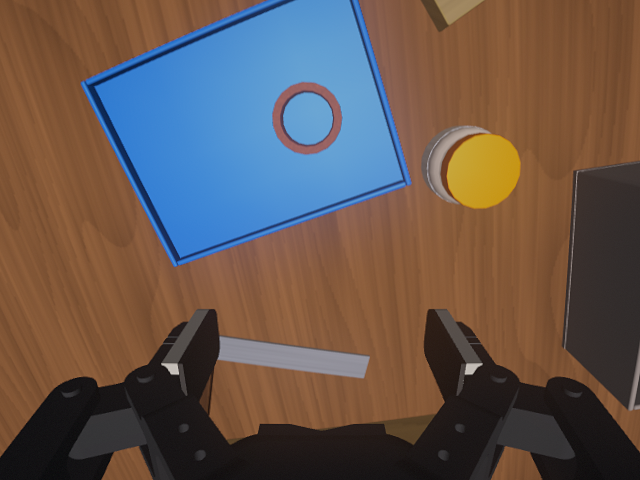

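The red ring lies flat in the tray at (307,118). Now the pale ring.

{"fn": "servo_tool", "kwargs": {"rows": [1,-0.003,0.03,0,0,0,0,1,-0.003,0.03,0,0,0,0,1,-0.003,0.03,0,0,0,0,1,-0.003,0.03,0,0,0,0,1,-0.003,0.03,0,0,0,0,1,-0.003,0.03,0,0,0,0,1,-0.003,0.03,0,0,0,0,1,-0.003,0.03,0,0,0,0,1,-0.003,0.03,0,0,0,0,1,-0.003,0.03,0,0,0,0]}}

```text
time_s: 21.02
position: [0.5372, -0.0913, 0.1999]
tool_rot: [[-0.154, 0.0, 0.988], [-0.988, 0.0, -0.154], [-0.0, -1.0, 0.0]]
ft_force: [-0.0, 0.2, 0.8]
grip_width: 0.0855
```

{"fn": "servo_tool", "kwargs": {"rows": [1,-0.002,0.03,0,0,0,0,1,-0.002,0.03,0,0,0,0,1,-0.002,0.03,0,0,0,0,1,-0.002,0.03,0,0,0,0,1,0,0.017,0,0,0,0,1,0,0,0,0,0,0,1,0,0,0,0,0,0]}}

```text
time_s: 21.6
position: [0.5295, 0.0445, 0.1999]
tool_rot: [[-0.153, 0.0, 0.988], [-0.988, -0.0, -0.153], [0.0, -1.0, 0.0]]
ft_force: [-0.7, -0.6, -0.5]
grip_width: 0.0852
```

```bash
python3 - <<'E'
from h import *
o,im=snap("wrist","w18");print(o['position'],o['ft_force'],o['q'],o['time_s']);np.savez("w18.npz",**o)
E
```

```text
[0.52945261 0.04448811 0.19992971] [-0.67571553 -0.61135689 -0.50829561] [-7.96921305e+00  2.13946070e+01  8.04406423e+01 -8.57063306e-03
  7.81589560e+01  8.10699313e-01] 21.6
```

View pics/w18.png

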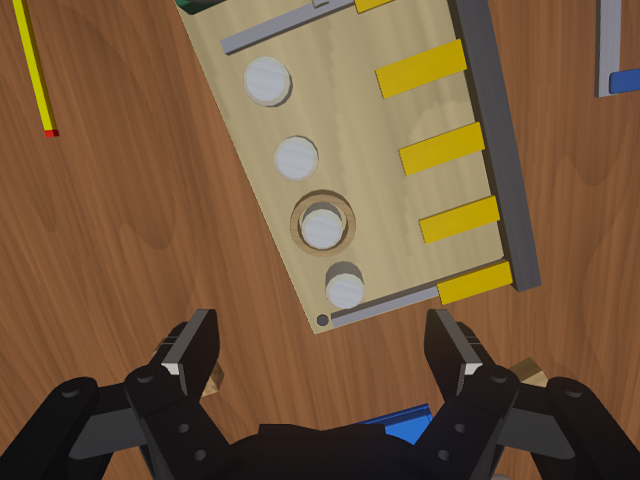

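```bash
python3 - <<'E'
from h import *
o=dict(np.load("w18.npz"));c=cam("wrist",o)
p=onz(c,(322.8,224),.042);print(p,p-o['position'])
E
```

```text
[0.52924371 0.03920799 0.042     ] [-0.0002089  -0.00528012 -0.15792971]
```

{"fn": "servo_tool", "kwargs": {"rows": [1,0,-0.005,-0.03,0,0,0,1,0,0,-0.03,0,0,0,1,0,0,-0.03,0,0,0,1,0,0,-0.03,0,0,0,1,0,0,-0.03,0,0,0,1,0,0,-0.02,0,0,0,1,0,0,-0.008,0,0,0,1,0,0,0,0,0,0], "force": 30}}

```text
time_s: 22.32
position: [0.5292, 0.0377, 0.0204]
tool_rot: [[-0.156, -0.003, 0.988], [-0.988, 0.0, -0.156], [0.0, -1.0, -0.003]]
ft_force: [0.2, 0.4, 0.4]
grip_width: 0.0851
```

{"fn": "servo_tool", "kwargs": {"rows": [0.4,0,0,0,0,0,0,0.4,0,0,0,0,0,0,0.4,0,0,0,0,0,0,0.4,0,0,0,0,0,0,0.4,0,0,0,0,0,0,0.4,0,0,0,0,0,0]}}

```text
time_s: 22.82
position: [0.5307, 0.0382, 0.0237]
tool_rot: [[-0.155, 0.003, 0.988], [-0.988, -0.001, -0.155], [0.0, -1.0, 0.003]]
ft_force: [-1.2, -0.6, 5.7]
grip_width: 0.0564
```

```bash
python3 - <<'E'
from h import *
o,im=snap("wrist","w19");print(o['position'],o['ft_force'],o['grip_width'],o['time_s'])
E
```

```text
[0.53070936 0.03819902 0.02366758] [-1.21010534 -0.64156462  5.66174226] 0.05644598064904175 22.8167
```

View pics/w19.png

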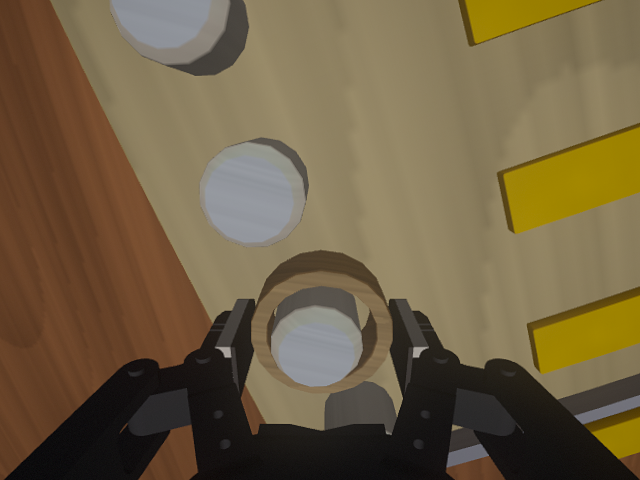

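The pale ring is gripped at 56.4 mm. Lifting it and carrying it to the tray.

{"fn": "servo_tool", "kwargs": {"rows": [0.4,0,0,0.01,0,0,0,0.4,0,0,0.012,0,0,0,0.4,0,0,0.015,0,0,0,0.4,0,0,0.02,0,0,0,0.4,0,0,0.02,0,0,0,0.4,0,0,0.025,0,0,0,0.4,0,0,0.025,0,0,0,0.4,0,0,0.025,0,0,0,0.4,0,0,0.02,0,0,0,0.4,0,0,0.02,0,0,0], "force": 40}}

```text
time_s: 23.7
position: [0.5296, 0.0386, 0.2167]
tool_rot: [[-0.155, 0.002, 0.988], [-0.988, -0.0, -0.155], [-0.0, -1.0, 0.002]]
ft_force: [0.7, 0.6, 0.2]
grip_width: 0.0567
```

```bash
python3 - <<'E'
from h import *
o,im=snap("wrist","w20");print(o['position'],o['ft_force'],o['grip_width'],o['time_s'])
E
```

```text
[0.52959199 0.03864128 0.21673075] [0.65922057 0.58469905 0.16731099] 0.05674867877780486 23.7
```

View pics/w20.png

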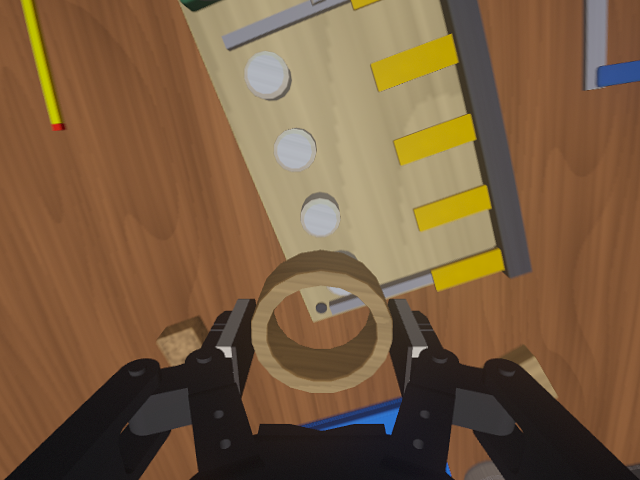

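{"fn": "servo_tool", "kwargs": {"rows": [0.4,-0.002,-0.03,0.002,0,0,0,0.4,-0.002,-0.03,0.002,0,0,0,0.4,-0.002,-0.03,0.002,0,0,0,0.4,-0.002,-0.03,0.002,0,0,0,0.4,-0.002,-0.03,0.002,0,0,0,0.4,-0.002,-0.03,0,0,0,0,0.4,-0.002,-0.03,0,0,0,0,0.4,-0.002,-0.03,0,0,0,0,0.4,-0.002,-0.03,0,0,0,0,0.4,-0.002,-0.03,0,0,0,0]}}

```text
time_s: 24.58
position: [0.5094, -0.2628, 0.2252]
tool_rot: [[-0.155, 0.001, 0.988], [-0.988, -0.001, -0.155], [0.001, -1.0, 0.001]]
ft_force: [0.2, 0.1, -0.4]
grip_width: 0.0564
```

{"fn": "servo_tool", "kwargs": {"rows": [0.4,-0.002,-0.03,0,0,0,0,0.4,-0.002,-0.03,0,0,0,0,0.4,-0.002,-0.03,0,0,0,0,0.4,-0.002,-0.03,0,0,0,0,0.4,-0.002,-0.03,0,0,0,0,0.4,0,0,0,0,0,0,0.4,0,0,0,0,0,0]}}

```text
time_s: 25.17
position: [0.4993, -0.4126, 0.2244]
tool_rot: [[-0.157, 0.0, 0.988], [-0.988, -0.0, -0.157], [0.0, -1.0, 0.0]]
ft_force: [0.4, 0.5, 0.2]
grip_width: 0.0564
```

```bash
python3 - <<'E'
from h import *
o,im=snap("wrist","w21");print(o['position'],o['ft_force'],o['grip_width'],o['time_s']);np.savez("w21.npz",**o)
E
```

```text
[ 0.49925112 -0.4125921   0.22437446] [0.39868    0.50512506 0.19037321] 0.056427295914280175 25.1667
```

View pics/w21.png

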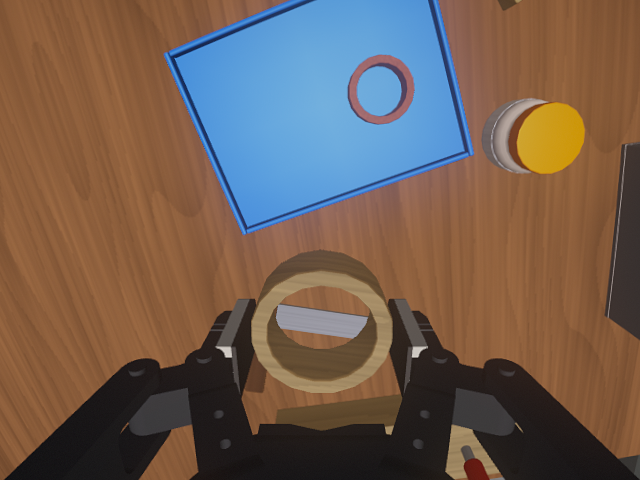

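```bash
python3 - <<'E'
from h import *
o=dict(np.load("w21.npz"));c=cam("wrist",o)
v,r=fittray(c,{(-1,1):(166,54),(-1,-1):(245,234),(1,-1):(472,154)})
print(v,np.degrees(v[2]),r.round(1))
R=rz(v[2]);q=R@[-.055,0,0]+[v[0],v[1],0];print(q,q-o['position']);red=onz(c,(381,90),.029);print("red",red,R.T@(red-[v[0],v[1],0]))
E
```

```text
[ 0.51744153 -0.32061902  0.18472846] 10.584161192655703 [[-2.7 -1.1]
 [-1.4  1.7]
 [ 4.2  0.7]]
[ 0.46337729 -0.3307214   0.        ] [-0.03587383  0.0818707  -0.22437446]
red [ 0.56662667 -0.31675257  0.029     ] [ 0.0490585  -0.00523364  0.029     ]
```

{"fn": "servo_tool", "kwargs": {"rows": [0.4,-0.012,0.028,0,0,0,0,0.4,-0.012,0.027,0,0,0,0,0.4,-0.012,0.027,-0.02,0,0,0,0.4,0,0,-0.03,0,0,0,0.4,0,0,-0.03,0,0,0,0.4,0,0,-0.03,0,0,0,0.4,0,0,-0.02,0,0,0,0.4,0,0,0,0,0,0]}}

```text
time_s: 25.88
position: [0.4627, -0.3268, 0.091]
tool_rot: [[-0.154, -0.004, 0.988], [-0.988, 0.005, -0.154], [-0.004, -1.0, -0.005]]
ft_force: [-0.3, 1.1, -1.4]
grip_width: 0.0566
```

```bash
python3 - <<'E'
from h import *
o,im=snap("wrist","w22");print(o['position'],o['ft_force'],o['grip_width'],o['time_s'])
E
```

```text
[ 0.46272394 -0.32683557  0.09097966] [-0.26707414  1.10866861 -1.39431751] 0.05655859045301366 25.8833
```

View pics/w22.png

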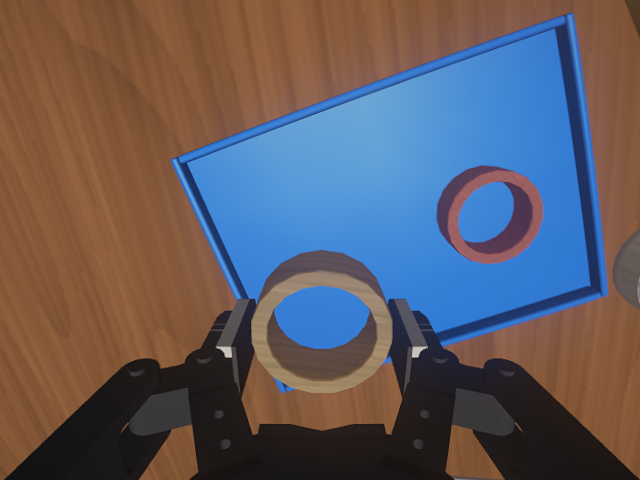

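{"fn": "servo_tool", "kwargs": {"rows": [0.4,0.006,-0.002,-0.03,0,0,0,0.4,0,0,-0.02,0,0,0,0.4,0,0,-0.015,0,0,0,0.4,0,0,-0.006,0,0,0,0.4,0,0,-0.003,0,0,0,0.4,0,0,0,0,0,0]}}

```text
time_s: 26.43
position: [0.4704, -0.3317, 0.021]
tool_rot: [[-0.155, 0.001, 0.988], [-0.988, -0.001, -0.155], [0.001, -1.0, 0.001]]
ft_force: [0.1, 0.7, -0.3]
grip_width: 0.0566
```

{"fn": "servo_tool", "kwargs": {"rows": [0.4,0,0,-0.004,0,0,0,0.4,0,0,-0.003,0,0,0,0.4,0,0,-0.001,0,0,0,0.4,0,0,0,0,0,0]}}

```text
time_s: 26.77
position: [0.4699, -0.3315, 0.0119]
tool_rot: [[-0.155, 0.0, 0.988], [-0.988, -0.0, -0.155], [0.0, -1.0, 0.0]]
ft_force: [-0.4, 0.9, -0.2]
grip_width: 0.0568
```

{"fn": "servo_tool", "kwargs": {"rows": [0.4,0,0,-0.001,0,0,0,0.4,0,0,-0.001,0,0,0,0.4,0,0,0,0,0,0]}}

```text
time_s: 27.02
position: [0.47, -0.3317, 0.0108]
tool_rot: [[-0.155, 0.001, 0.988], [-0.988, -0.001, -0.155], [0.001, -1.0, 0.001]]
ft_force: [-2.0, 2.3, 8.2]
grip_width: 0.0565
```

{"fn": "servo_tool", "kwargs": {"rows": [0.75,0,0,0.0005,0,0,0,0.8,0,0,0,0,0,0,0.85,0,0,0,0,0,0,0.85,0,0,0,0,0,0,0.85,0,0,0,0,0,0,0.85,0,0,0.02,0,0,0,0.85,0,0,0.03,0,0,0,0.85,0,0,0.04,0,0,0,1,0,0,0.04,0,0,0,1,0,0,0.03,0,0,0]}}

```text
time_s: 27.85
position: [0.4701, -0.3317, 0.1736]
tool_rot: [[-0.155, 0.002, 0.988], [-0.988, -0.002, -0.155], [0.002, -1.0, 0.002]]
ft_force: [0.3, -0.7, 0.5]
grip_width: 0.0852
```

{"fn": "servo_tool", "kwargs": {"rows": [1,0,0,0.03,0,0,0,1,0,-0.02,0,0,0,0,1,0,-0.03,0,0,0,0,1,0,-0.03,0,0,0,0,1,0,0,0,0,0,0]}}

```text
time_s: 28.27
position: [0.4691, -0.4159, 0.1996]
tool_rot: [[-0.158, -0.0, 0.987], [-0.987, -0.001, -0.158], [0.001, -1.0, 0.0]]
ft_force: [-0.1, 1.1, -0.6]
grip_width: 0.0852
```

```bash
python3 - <<'E'
from h import *
o,im=snap("wrist","w23");print(o['position'],o['ft_force'],o['grip_width'],o['time_s'],o['q'])
E
```

```text
[ 0.46911203 -0.41585081  0.19958646] [-0.05732711  1.07041696 -0.61900309] 0.08523203643240318 28.2667 [-5.23353458e+01  3.08520210e+01  6.43043882e+01 -5.62179425e-02
  8.47828002e+01 -4.32369694e+01]
```

View pics/w23.png

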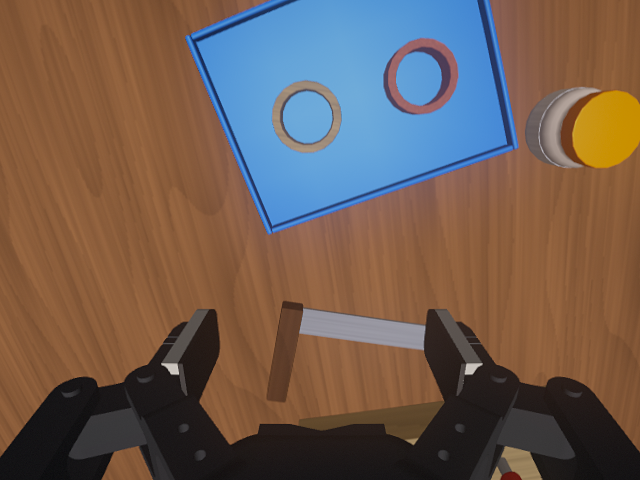

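Both rings lie flat and apart in the tray, at (307,117) and (421,76). Back to the handle.

{"fn": "servo_tool", "kwargs": {"rows": [1,-0.001,0.028,0.002,0,0,-3.2,1,-0.001,0.028,0.002,0,0,-3.2,1,-0.001,0.028,0.002,0,0,-3.2,1,-0.001,0.028,0.002,0,0,-3.2,1,-0.001,0.028,0.002,0,0,-3.2,1,-0.001,0.028,0.002,0,0,-3.2,1,-0.001,0.028,0.002,0,0,-3.2,1,-0.001,0.028,0.002,0,0,-3.2,1,-0.001,0.028,0.002,0,0,-3.2,1,-0.001,0.028,0.002,0,0,-3.2]}}

```text
time_s: 29.15
position: [0.4592, -0.1294, 0.2204]
tool_rot: [[-0.657, -0.0, 0.754], [-0.754, 0.0, -0.657], [-0.0, -1.0, -0.0]]
ft_force: [1.3, 0.2, 0.5]
grip_width: 0.0856
```

{"fn": "servo_tool", "kwargs": {"rows": [1,-0.001,0.028,0,0,0,-3.2,1,-0.001,0.028,0,0,0,-3.2,1,-0.001,0.028,0,0,0,-3.2,1,-0.001,0.028,0,0,0,-3.2,1,-0.001,0.028,0,0,0,-3.2,1,-0.001,0.028,0,0,0,-3.2,1,-0.001,0.028,0,0,0,-3.2,1,-0.001,0.028,0,0,0,-3.2,1,-0.001,0.028,0,0,0,-3.2,1,-0.001,0.028,0,0,0,-3.2]}}

```text
time_s: 29.98
position: [0.4489, 0.1503, 0.2204]
tool_rot: [[-0.956, -0.0, 0.292], [-0.292, 0.0, -0.956], [0.0, -1.0, -0.0]]
ft_force: [0.2, 0.2, 0.6]
grip_width: 0.0852
```

{"fn": "servo_tool", "kwargs": {"rows": [1,-0.002,0.025,0,0,0,0,1,-0.002,0.025,0,0,0,0,1,-0.002,0.022,0,0,0,0,1,0,0.015,0,0,0,0,1,0,0,0,0,0,0,1,0,0,0,0,0,0]}}

```text
time_s: 30.48
position: [0.4431, 0.236, 0.2202]
tool_rot: [[-0.955, -0.0, 0.296], [-0.296, -0.0, -0.955], [0.001, -1.0, 0.0]]
ft_force: [0.7, 0.6, 0.5]
grip_width: 0.0855
```

```bash
python3 - <<'E'
from h import *
o,im=snap("wrist","w24");print(o['position'],o['tool_rot'],o['grip_width'],o['time_s'],o['q']);np.savez("w24.npz",**o)
E
```

```text
[0.4431078  0.23598569 0.22017683] [[-9.55276607e-01 -4.58921435e-04  2.95713365e-01]
 [-2.95713281e-01 -2.43135446e-04 -9.55276712e-01]
 [ 5.10295361e-04 -9.99999865e-01  9.65524404e-05]] 0.0854602199006868 30.4833 [ 1.45064167e+01  1.75276065e+01  8.28640958e+01 -7.01452919e-03
  7.96372433e+01  8.73073628e+01]
```

View pics/w24.png

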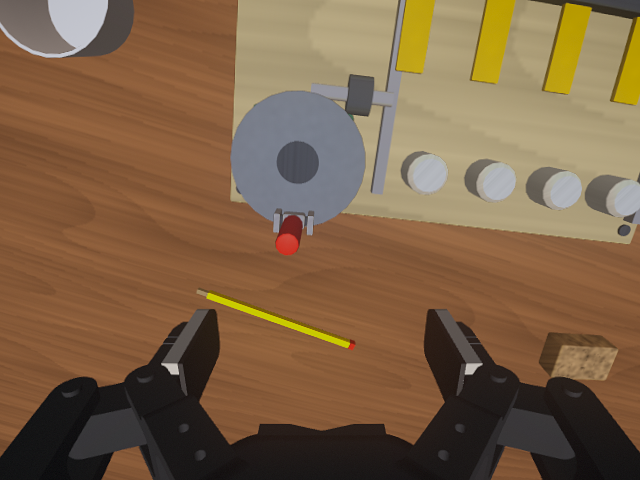

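```bash
python3 - <<'E'
from h import *
o=dict(np.load("w24.npz"));c=cam("wrist",o)
C=onz(c,(298,162.5),.066);T=onz(c,(288,244),.14);B=onz(c,(292.5,222),.078);print("hub",C,"tip",T,"piv",B,T-o['position'])
d=(T-C)[:2];print(np.degrees(np.arctan2(d[1],d[0]))%360,np.linalg.norm(d))
E
```

```text
hub [0.48286029 0.26771097 0.066     ] tip [0.44013783 0.25755137 0.14      ] piv [0.43709768 0.25850238 0.078     ] [-0.00296997  0.02156569 -0.08017683]
193.37673294980485 0.04391384586736768
```

{"fn": "servo_tool", "kwargs": {"rows": [0.6,-0.0034,0.0212,0,0,0,0,0.6,0,0,-0.025,0,0,0,0.6,0,0,-0.025,0,0,0,0.6,0,0,-0.025,0,0,0,0.6,0,0,-0.025,0,0,0,0.6,0,0,-0.015,0,0,0,0.6,0,0,0,0,0,0], "force": 25}}

```text
time_s: 31.12
position: [0.4391, 0.2553, 0.1027]
tool_rot: [[-0.956, -0.006, 0.293], [-0.293, -0.002, -0.956], [0.006, -1.0, 0.0]]
ft_force: [-1.2, -0.5, 0.8]
grip_width: 0.0511
```

{"fn": "servo_tool", "kwargs": {"rows": [0,0,0,0,0,0,0,0,0,0,0,0,0,0,0,0,0,0,0,0,0,0,0,0,0,0,0,0,0,0,0,0,0,0,0,0,0,0,0,0,0,0]}}

```text
time_s: 31.62
position: [0.4407, 0.2585, 0.107]
tool_rot: [[-0.956, 0.003, 0.294], [-0.294, 0.004, -0.956], [-0.004, -1.0, -0.003]]
ft_force: [-2.3, 10.0, 3.1]
grip_width: 0.0156
```

```bash
python3 - <<'E'
from h import *
o,im=snap("wrist","w25");print(o['position'],o['ft_force'],o['grip_width'],o['time_s']);np.savez("w25.npz",**o)
c=cam("wrist",o);p=o['position'];print(proj(c,[[p[0],p[1],.14],[p[0],p[1],.09],[.4831,.268,.066]]))
E
```

```text
[0.44073763 0.25845234 0.10702832] [-2.28397207  9.98835842  3.08013797] 0.01561251308894077 31.6167
[[320.60042586 356.67739981]
 [321.12306173 293.47740985]
 [327.6068973  196.07082068]]
```

View pics/w25.png

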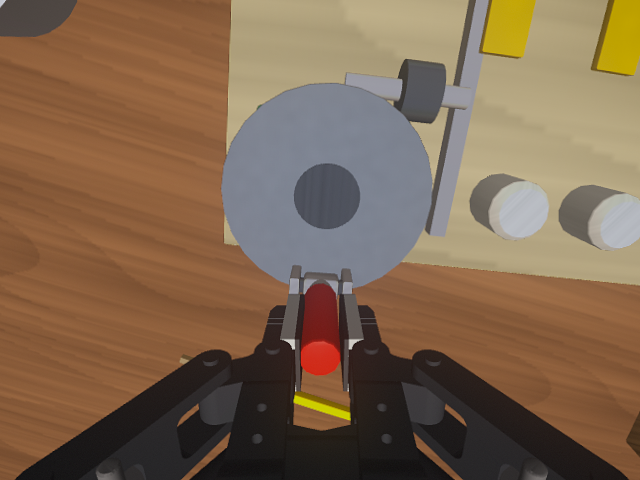

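{"fn": "servo_tool", "kwargs": {"rows": [0,-0.00123,0.01403,0,0,0,0,0,0.00317,0.01372,0,0,0,0,0,0.00725,0.01207,0,0,0,0,0,0.01063,0.00924,0,0,0,0,0,0.01296,0.0055,0,0,0,0]}}

```text
time_s: 32.08
position: [0.4732, 0.3126, 0.107]
tool_rot: [[-0.956, 0.001, 0.295], [-0.295, 0.002, -0.956], [-0.002, -1.0, -0.001]]
ft_force: [-1.8, -1.9, 3.5]
grip_width: 0.0154
```

{"fn": "servo_tool", "kwargs": {"rows": [0,0.01403,0.00123,0,0,0,0,0,0.01372,-0.00317,0,0,0,0,0,0.01207,-0.00725,0,0,0,0,0,0.00924,-0.01063,0,0,0,0,0,0.0055,-0.01296,0,0,0,0,0,0.00123,-0.01403,0,0,0,0,0,-0.00317,-0.01372,0,0,0,0,0,-0.00725,-0.01207,0,0,0,0,0,-0.01063,-0.00924,0,0,0,0,0,-0.01296,-0.0055,0,0,0,0]}}

```text
time_s: 32.92
position: [0.4952, 0.2246, 0.107]
tool_rot: [[-0.956, 0.003, 0.292], [-0.292, 0.005, -0.956], [-0.004, -1.0, -0.004]]
ft_force: [-0.9, 16.9, 4.9]
grip_width: 0.0153
```

{"fn": "servo_tool", "kwargs": {"rows": [0,-0.01403,-0.00123,0,0,0,0,0,-0.01372,0.00317,0,0,0,0,0,-0.01207,0.00725,0,0,0,0,0,-0.00924,0.01063,0,0,0,0,0,-0.0055,0.01296,0,0,0,0]}}

```text
time_s: 33.33
position: [0.441, 0.2563, 0.107]
tool_rot: [[-0.956, 0.004, 0.293], [-0.293, 0.0, -0.956], [-0.004, -1.0, 0.001]]
ft_force: [3.4, -1.3, 5.9]
grip_width: 0.015
```

```bash
python3 - <<'E'
from h import *
o,im=snap("wrist","w26");print(o['position'],o['ft_force'],o['grip_width'],o['time_s']);np.savez("w26.npz",**o)
E
```

```text
[0.44102475 0.25625873 0.10699954] [ 3.44725545 -1.31306105  5.89173214] 0.015047762912830078 33.3333
```

View pics/w26.png

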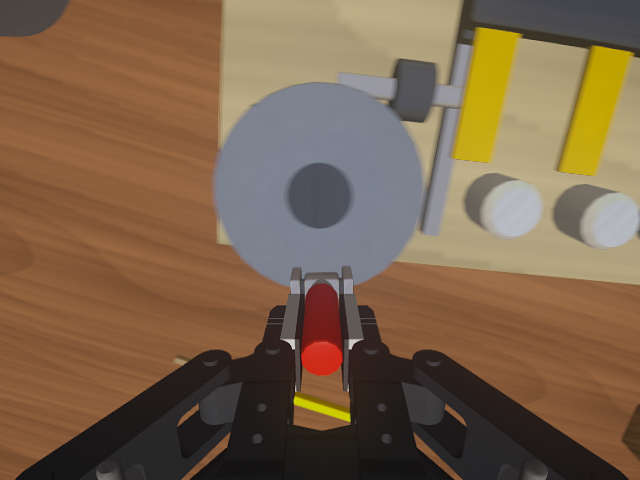

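{"fn": "servo_tool", "kwargs": {"rows": [0,-0.00123,0.01403,0,0,0,0,0,0.00317,0.01372,0,0,0,0,0,0.00725,0.01207,0,0,0,0,0,0.01063,0.00924,0,0,0,0,0,0.01296,0.0055,0,0,0,0,0,0.01403,0.00123,0,0,0,0,0,0.01372,-0.00317,0,0,0,0,0,0.01207,-0.00725,0,0,0,0,0,0.00924,-0.01063,0,0,0,0,0,0.0055,-0.01296,0,0,0,0]}}

```text
time_s: 34.22
position: [0.5288, 0.2781, 0.1069]
tool_rot: [[-0.956, 0.002, 0.294], [-0.294, 0.001, -0.956], [-0.002, -1.0, -0.0]]
ft_force: [-8.1, 1.1, 9.8]
grip_width: 0.0156
```

{"fn": "servo_tool", "kwargs": {"rows": [0,0.00123,-0.01403,0,0,0,0,0,-0.00317,-0.01372,0,0,0,0,0,-0.00725,-0.01207,0,0,0,0,0,-0.01063,-0.00924,0,0,0,0,0,-0.01296,-0.0055,0,0,0,0,0,-0.01403,-0.00123,0,0,0,0,0,-0.01372,0.00317,0,0,0,0,0,-0.01207,0.00725,0,0,0,0,0,-0.00924,0.01063,0,0,0,0,0,-0.0055,0.01296,0,0,0,0]}}

```text
time_s: 35.05
position: [0.441, 0.2563, 0.107]
tool_rot: [[-0.956, 0.004, 0.293], [-0.293, -0.0, -0.956], [-0.004, -1.0, 0.001]]
ft_force: [2.8, -0.8, 7.7]
grip_width: 0.0153
```

{"fn": "servo_tool", "kwargs": {"rows": [0,-0.0005,0.002,0,0,0,0,0,0,0,0,0,0,0,0,0,0,0,0,0,0]}}

```text
time_s: 35.3
position: [0.4406, 0.2588, 0.107]
tool_rot: [[-0.956, 0.003, 0.294], [-0.294, 0.001, -0.956], [-0.003, -1.0, -0.0]]
ft_force: [-2.4, 0.7, 10.0]
grip_width: 0.0154
```

```bash
python3 - <<'E'
from h import *
o,im=snap("wrist","w27");print(o['position'],o['ft_force'],o['grip_width'],o['time_s']);np.savez("w27.npz",**o)
E
```

```text
[0.44055909 0.25882724 0.10696375] [-2.38498583  0.6780521   9.96627551] 0.015432214420145815 35.3
```

View pics/w27.png

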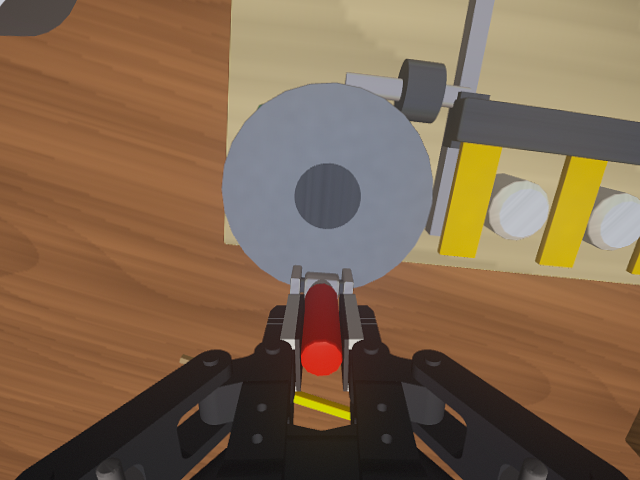

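{"fn": "servo_tool", "kwargs": {"rows": [0,-0.0002,0.0012,0,0,0,0,0,0,0,0,0,0,0,0,0,0,0,0,0,0]}}

```text
time_s: 35.6
position: [0.4404, 0.2596, 0.107]
tool_rot: [[-0.956, 0.003, 0.294], [-0.294, 0.0, -0.956], [-0.003, -1.0, 0.0]]
ft_force: [-1.2, -0.5, 9.4]
grip_width: 0.0152
```

```bash
python3 - <<'E'
from h import *
o,im=snap("wrist","w28",(400,80,640,280),3.3);print(o['position'],o['ft_force'],o['grip_width'],o['time_s']);np.savez("w28.npz",**o)
d=o['position'][:2]-[.4831,.268];print(np.degrees(np.arctan2(d[1],d[0]))%360)
P=np.load("press2.npy");R=rz(P[2]);t=np.array([P[0],P[1],0]);c=cam("wrist",o)
im=cv2.imread("pics/w28_raw.png")
for x in(-.031,): 
  for y in(.124-.011,.124+.011,.062-.011,.062+.011): 
    p=proj(c,R@[x,y,.051]+t)[0];print(y,p,(p-[400,80])*3.3)
for y in(.093,.031):print(proj(c,R@[0,y,.054]+t)[0])
E
```

```text
[0.44044089 0.2595649  0.10695257] [-1.21570145 -0.46375212  9.44192928] 0.01523578132205299 35.6
191.1849697989469
0.113 [477.23824064 257.95005618] [254.88619411 587.23518541]
0.135 [441.13619295 254.46535585] [135.74943675 575.7356743 ]
0.051000000000000004 [574.85128792 267.35461791] [577.00925013 618.2702391 ]
0.073 [540.991881   264.09547491] [465.27320731 607.51506719]
[526.28004328 212.00904615]
[626.22847573 223.17365837]
```

View pics/w28.png

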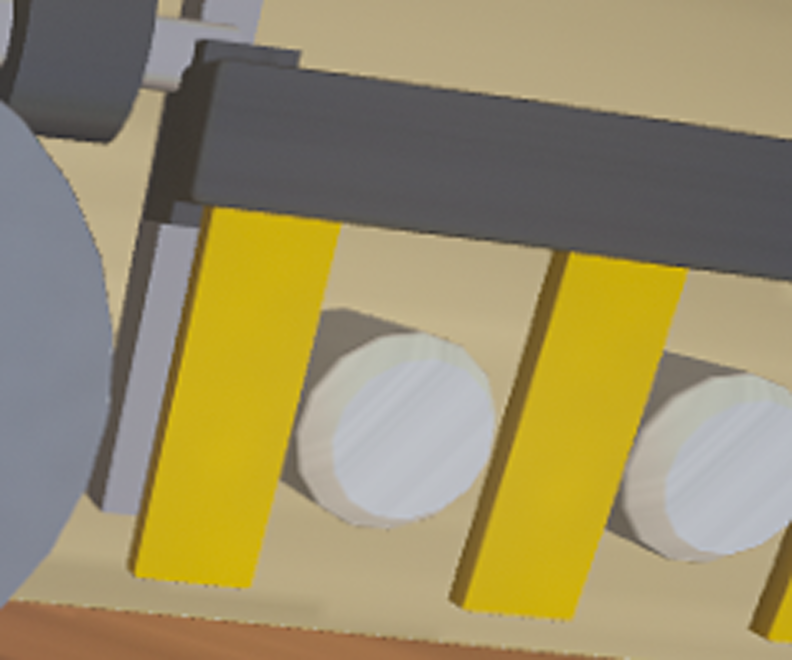

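The keeper is home: the tooth ends match the home prediction to within 1 px. Next I'll regrip the handle near its tip and fold it.

{"fn": "servo_tool", "kwargs": {"rows": [0.4,0,0,0,0,0,0,0.4,0,0,0,0,0,0,0.4,0,0,0,0,0,0,0.4,0,0,0.008,0,0,-2.9,0.4,-0.001,0,0.008,0,0,-3,0.4,0,0,0,0,0,0]}}

```text
time_s: 36.15
position: [0.4393, 0.2599, 0.1224]
tool_rot: [[-0.981, 0.002, 0.192], [-0.192, 0.001, -0.981], [-0.002, -1.0, -0.0]]
ft_force: [-0.4, 0.0, -0.4]
grip_width: 0.0341
```

{"fn": "servo_tool", "kwargs": {"rows": [0,0,0,0,0,0,0,0,0,0,0,0,0,0,0,0,0,0,0,0,0,0,0,0,0,0,0,0,0,0,0,0,0,0,0], "force": 25}}

```text
time_s: 36.57
position: [0.4387, 0.2598, 0.1212]
tool_rot: [[-0.981, -0.0, 0.195], [-0.195, -0.0, -0.981], [0.0, -1.0, 0.0]]
ft_force: [0.0, -0.9, 2.7]
grip_width: 0.0147
```

```bash
python3 - <<'E'
from h import *
o,im=snap("wrist","w29");print(o['position'],o['ft_force'],o['grip_width'],o['time_s']);np.savez("w29.npz",**o)
E
```

```text
[0.43867189 0.25982783 0.12115241] [ 0.02004032 -0.90219197  2.74302388] 0.014712440835878596 36.5667
```

View pics/w29.png

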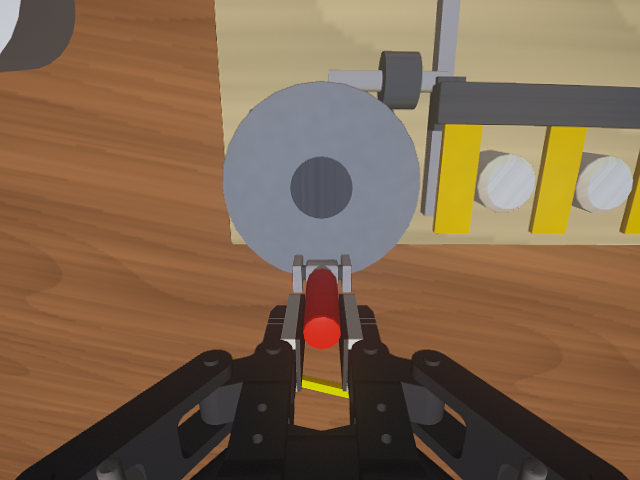

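{"fn": "servo_tool", "kwargs": {"rows": [0,0.0077,0.0015,-0.0006,0,0,0,0,0.0075,0.0015,-0.0018,0,0,0,0,0.0071,0.0014,-0.003,0,0,0,0,0.0066,0.0013,-0.0041,0,0,0,0,0.0059,0.0012,-0.0051,0,0,0,0,0.005,0.001,-0.006,0,0,0,0,0.004,0.0008,-0.0067,0,0,0,0,0.0029,0.0006,-0.0073,0,0,0,0,0.0018,0.0004,-0.0076,0,0,0,0,0,0,0,0,0,0]}}

```text
time_s: 37.45
position: [0.4912, 0.2704, 0.0791]
tool_rot: [[-0.981, 0.008, 0.194], [-0.193, 0.002, -0.981], [-0.008, -1.0, -0.001]]
ft_force: [9.2, 2.8, 3.3]
grip_width: 0.0153
```

```bash
python3 - <<'E'
from h import *
o,im=snap("wrist","w30");print(o['position'],o['ft_force'],o['grip_width'],o['time_s']);np.savez("w30.npz",**o)
E
```

```text
[0.49123161 0.27043794 0.07913983] [9.18811914 2.84407612 3.28265364] 0.015254046000952563 37.45
```

View pics/w30.png

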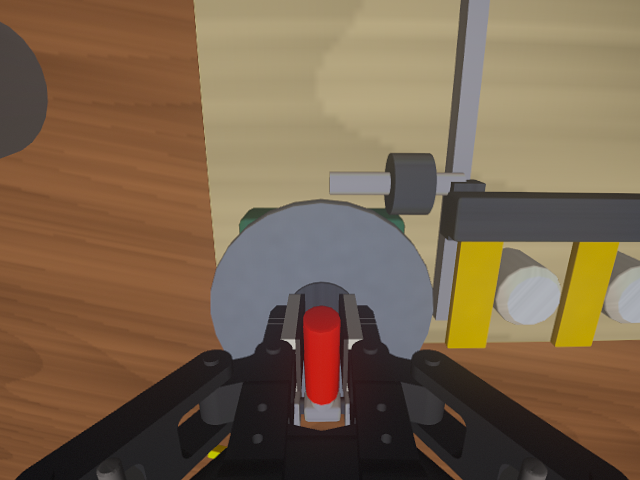

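{"fn": "servo_tool", "kwargs": {"rows": [0,-0.001,0,-0.004,0,0,0,0,-0.001,0,-0.0035,0,0,0,0,0,0,0,0,0,0]}}

```text
time_s: 37.75
position: [0.4913, 0.2706, 0.0732]
tool_rot: [[-0.981, 0.014, 0.194], [-0.193, 0.004, -0.981], [-0.014, -1.0, -0.001]]
ft_force: [14.4, 3.0, 3.5]
grip_width: 0.0146
```

```bash
python3 - <<'E'
from h import *
o,im=snap("wrist","w31");print(o['position'],o['ft_force'],o['grip_width'],o['time_s']);np.savez("w31.npz",**o)
E
```

```text
[0.4913107  0.27060792 0.07315804] [14.41965224  2.98165109  3.50438615] 0.01464524046988987 37.75
```

View pics/w31.png

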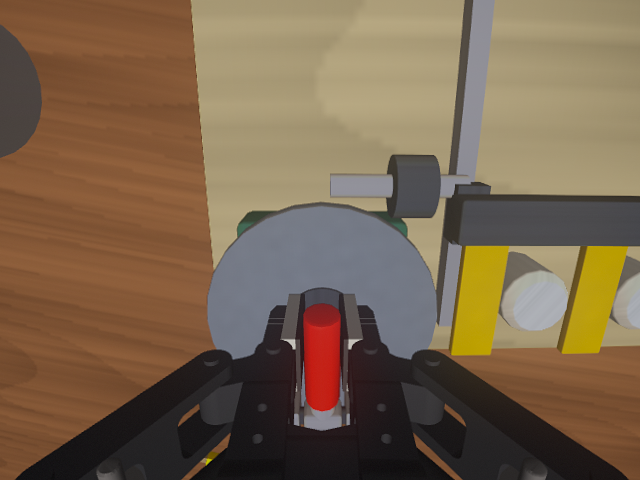

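{"fn": "servo_tool", "kwargs": {"rows": [0.5,0,0,0,0,0,0,0.5,0,0,0,0,0,0,0.5,0,0,0,0,0,0,0.5,0,0,0.02,0,0,0,0.5,0,0,0.03,0,0,0,0.5,-0.03,-0.006,0.03,0,0,0,0.5,-0.03,-0.006,0,0,0,0,0.5,0,0,0,0,0,0]}}

```text
time_s: 38.47
position: [0.4217, 0.2573, 0.1515]
tool_rot: [[-0.981, -0.002, 0.195], [-0.195, -0.0, -0.981], [0.002, -1.0, -0.0]]
ft_force: [-0.1, 0.1, 0.3]
grip_width: 0.0425
```

```bash
python3 - <<'E'
from h import *
o,im=snap("wrist","w32",(180,60,480,285),2.6);print(o['position'],o['ft_force'],o['grip_width'],o['time_s']);np.savez("w32.npz",**o)
snap("side","d32",(225,225,355,400),3.4)
E
```

```text
[0.42174135 0.2572795  0.15146778] [-0.06099046  0.12724742  0.29334063] 0.04248964176888438 38.4667
```

View pics/w32.png

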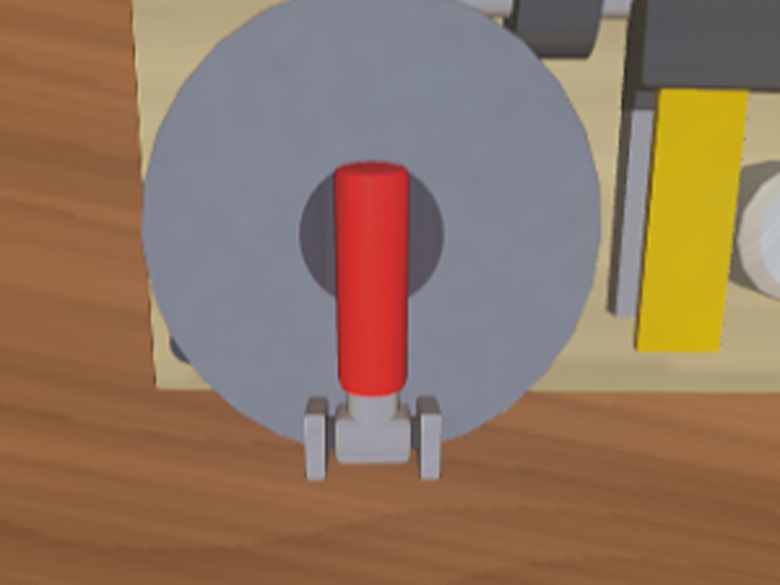

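View pics/d32.png

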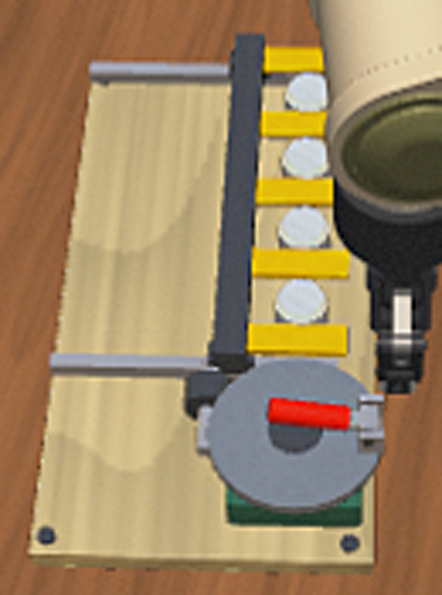

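The handle is still raised a few degrees; its end face shows at (372,168). I'll press it down with closed fingertips.

{"fn": "servo_tool", "kwargs": {"rows": [0,0.017,0.003,0,0,0,0,0,0.017,0.003,0,0,0,0,0,0.017,0.003,0,0,0,0,0,0.017,0.003,0,0,0,0,0,0,0,0,0,0,0,0,0,0,-0.02,0,0,0,0,0,0,-0.02,0,0,0,0,0,0,-0.01,0,0,0,0,0,0,0,0,0,0]}}

```text
time_s: 39.32
position: [0.493, 0.2694, 0.0982]
tool_rot: [[-0.981, -0.005, 0.194], [-0.194, -0.002, -0.981], [0.005, -1.0, 0.001]]
ft_force: [-0.6, -0.4, 0.2]
grip_width: 0.0002
```

{"fn": "servo_tool", "kwargs": {"rows": [0,0,0,-0.005,0,0,0,0,0,0,-0.004,0,0,0,0,0,0,-0.003,0,0,0,0,0,0,0,0,0,0]}}

```text
time_s: 39.65
position: [0.4943, 0.2698, 0.0889]
tool_rot: [[-0.981, 0.001, 0.194], [-0.194, 0.0, -0.981], [-0.001, -1.0, -0.0]]
ft_force: [1.0, 0.7, 0.5]
grip_width: 0.0001
```

{"fn": "servo_tool", "kwargs": {"rows": [0,0,0,-0.001,0,0,0,0,0,0,-0.001,0,0,0,0,0,0,-0.001,0,0,0,0,0,0,0,0,0,0]}}

```text
time_s: 39.98
position: [0.4943, 0.2698, 0.0859]
tool_rot: [[-0.981, 0.001, 0.194], [-0.194, 0.0, -0.981], [-0.001, -1.0, -0.0]]
ft_force: [0.0, 0.3, 1.8]
grip_width: -0.0002
```

{"fn": "servo_tool", "kwargs": {"rows": [0,0,0,-0.001,0,0,0,0,0,0,0,0,0,0,0,0,0,0,0,0,0]}}

```text
time_s: 40.23
position: [0.4944, 0.2699, 0.0853]
tool_rot: [[-0.981, 0.001, 0.194], [-0.194, 0.0, -0.981], [-0.001, -1.0, -0.0]]
ft_force: [0.7, 0.7, 4.4]
grip_width: 0.0001
```

{"fn": "servo_tool", "kwargs": {"rows": [0,0,0,-0.001,0,0,0,0,0,0,-0.0005,0,0,0,0,0,0,0,0,0,0]}}

```text
time_s: 40.48
position: [0.4946, 0.27, 0.0846]
tool_rot: [[-0.981, 0.002, 0.194], [-0.194, 0.001, -0.981], [-0.002, -1.0, -0.0]]
ft_force: [-1.6, -1.4, 11.3]
grip_width: -0.0002
```

{"fn": "servo_tool", "kwargs": {"rows": [0,0,0,0.02,0,0,0,0,0,0,0.03,0,0,0,0,-0.035,-0.007,0.03,0,0,0,0,-0.035,-0.007,0,0,0,0,0,0,0,0,0,0,0]}}

```text
time_s: 40.9
position: [0.4219, 0.2556, 0.1604]
tool_rot: [[-0.981, -0.004, 0.195], [-0.195, -0.001, -0.981], [0.005, -1.0, 0.0]]
ft_force: [0.1, -1.3, 0.4]
grip_width: -0.0001
```

```bash
python3 - <<'E'
from h import *
o,im=snap("wrist","w33",(180,60,480,285),2.6);print(o['position'],o['ft_force'],o['grip_width'],o['time_s']);np.savez("w33.npz",**o)
snap("side","d33",(225,225,355,400),3.4)
E
```

```text
[0.42189106 0.25562192 0.16036311] [ 0.08235776 -1.26613475  0.43027345] -5.882347459034682e-05 40.9
```

View pics/w33.png

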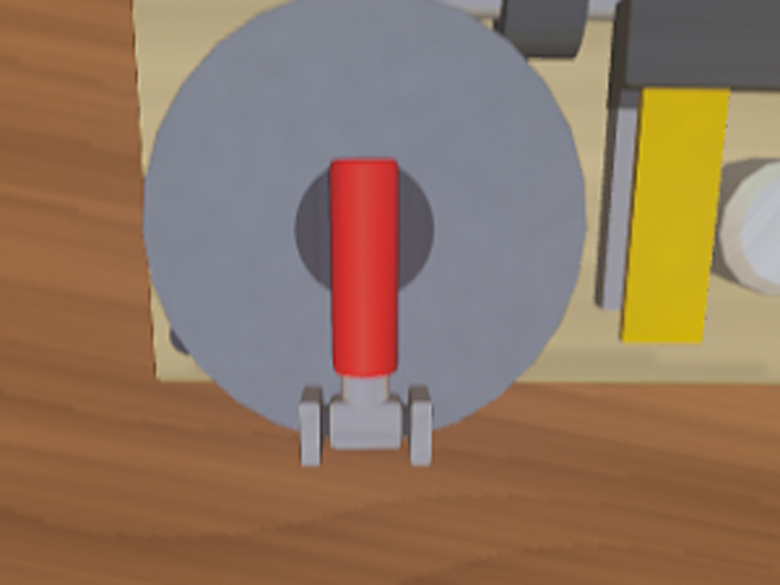

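View pics/d33.png

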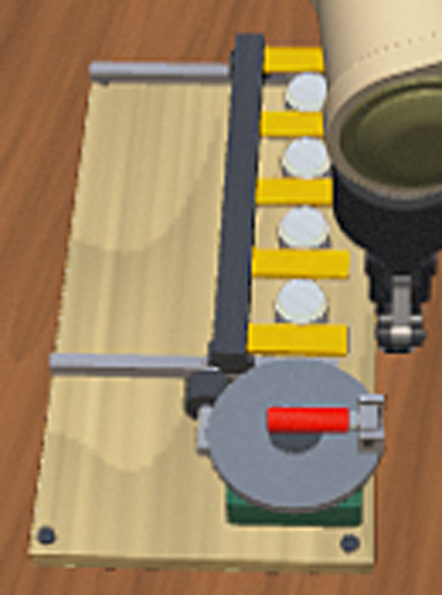

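The handle is flat and lined up with the press x axis, so the wheel is at about 0. I'll back off and check the tray.

{"fn": "servo_tool", "kwargs": {"rows": [0.5,-0.005,-0.01,0.03,0,0,0,0.5,-0.005,-0.02,0.03,0,0,0,0.5,-0.005,-0.025,0.02,0,0,0,0.5,-0.005,-0.025,0,0,0,0,0.5,-0.005,-0.025,0,0,0,0,0.5,0,-0.025,0,0,0,0,0.5,0,-0.025,0,0,0,0,0.5,0,0,0,0,0,0,0.5,0,0,0,0,0,0]}}

```text
time_s: 41.75
position: [0.4036, 0.1006, 0.2399]
tool_rot: [[-0.982, -0.001, 0.191], [-0.191, 0.0, -0.982], [0.001, -1.0, -0.0]]
ft_force: [-0.5, 1.1, 0.5]
grip_width: 0.0427
```

```bash
python3 - <<'E'
from h import *
o,im=snap("scene","s34");print(o['position'],o['ft_force'],o['time_s'])
snap("side","d34")
E
```

```text
[0.40363342 0.10061717 0.23985132] [-0.45270055  1.10063013  0.46403951] 41.75
```

View pics/s34.png

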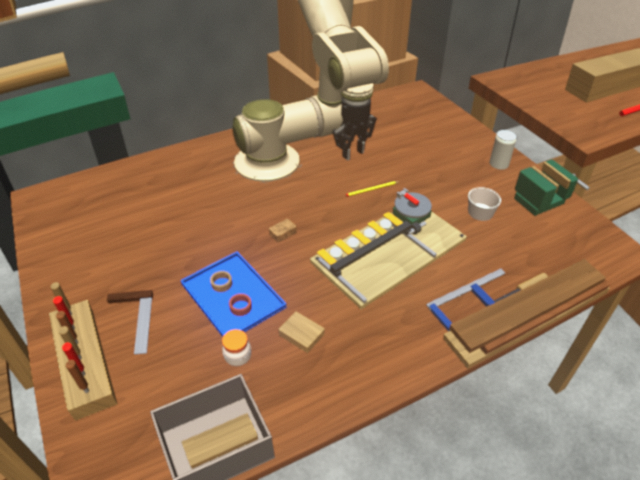

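View pics/d34.png

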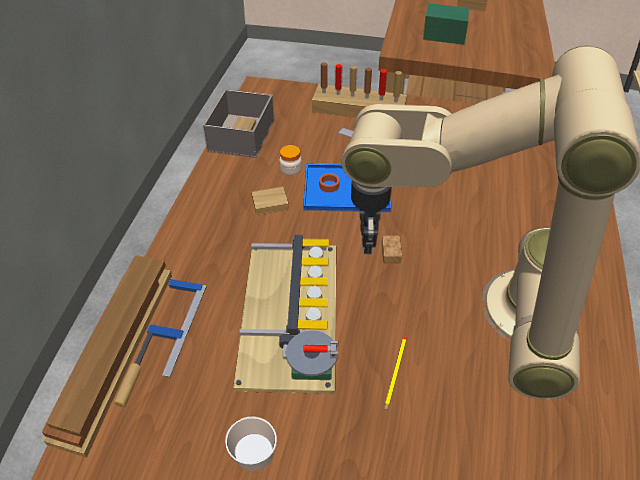

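The rings sit flat in the tray at scene pixels (221,281) and (240,303), apart from each other. The keeper is home, the handle is flat, the posts are empty and the bystanders have not moved. Handing in.

```bash
python3 -c "
from rig import env
print(env.close_job())"
```

```text
the job is handed in; nothing more can be done
None
```

The job is done and handed in at about 42 s of the 210 s allowed; no verdict was reported.

Only two rings were present: a reddish one on the post at y = +93 mm and a pale one on the post at y = -31 mm. I did the steps in the order asked:
- **Withdrawing:** I swung the handle up to its stop, then cranked two turns until the keeper was fully back against the wheel's stop.
- **Rings:** I lifted both rings off their posts and laid them flat, side by side, in the blue tray.
- **Homing:** I cranked the keeper home, folded the handle and pressed it down flat to its stop.

**Last checks:**
- The keeper's tooth ends matched the predicted home position to about 1 pixel.
- The handle looked flat in both camera views.
- The posts were empty, and the rings lay apart inside the tray.
- The other things on the bench had not moved visibly.

**What disagreed:**
- **Fixed cameras:** they differed by about 1 cm from each other on where the tray was, so I relied on the wrist camera.
- **Tray fits:** these left errors of up to 5 pixels, well inside the room to spare.
- **Handwheel:** its start angle read about 5° off the zero I later worked out from its end stop, so I set the home position from the stop and the tooth ends.
- **Handle:** the first swing up stopped about 8° short, and the first fold a few degrees short. I corrected both.

The tray was not seen to move, and no slip of the grip was noticed.

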